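# Charge a ball dispenser and hold its spring gate open at the mark

## Task

Pour all six steel balls from the metal cup into the funnel of the ball dispenser while its gate is shut, then stand the emptied cup upright on the table and let go of it. Then take the gate's upright tab and pull the spring-loaded gate out, towards you, until its pointer is level with the mark on the guide rail, so that all the balls drop into the bin below. The job finishes while you are holding the tab with the gate kept at the mark; leave the other things on the table where they lie.

Things in the scene. Friction and masses are not known exactly. Their poses are not given: they have to be found in the camera images.
- hopper: ball dispenser: fixed aluminium stand with a round steel funnel on top. Origin on the table under the funnel's centre; its -x points to its front, roughly to the robot (the way the gate is pulled). Catch bin: open box centred on the origin, 96 x 96 mm outside, 36 mm high, 3 mm walls. Two guide rails run forward at y = +-44 mm to x = -165 mm, tops at z = 64 mm
- hopper_mouth (a point): centre of the funnel's open mouth at rim height, 134 mm above the table; mouth 118 mm across inside, 124 mm outside, narrowing to an outlet of 48 mm that the gate closes from below at z = 62 mm
- gate: the sliding steel gate plate, 68 mm wide, with its tongue, tab and pointer; it slides along the dispenser's -x by up to 88 mm against a spring (about 3 N shut, 7 to 9 N at the mark), and springs shut when let go. Its axes are the dispenser's; its origin coincides with the dispenser's origin while shut and moves with it
- tab (a point): on the gate's upright black tab: a block 14 mm (along the pull) x 30 mm (across) with its top at z = 117 mm and foot at z = 62 mm; the point is in the middle of the block, 97 mm above the table, 102 mm in front of the funnel's axis while shut. Free to be gripped from above across either width
- pointer (a point): outer top end of the gate's pointer, a thin dark upright fin (4 mm thick) on the left edge of the gate's tongue, 24 mm behind the tab, 76 mm above the table; it moves with the gate
- mark_line (a point): top of the mark: a thin dark upright fin (4 mm thick, top 76 mm above the table) on a small black clip on the dispenser's left (+y) guide rail, 50 to 74 mm in front of the shut pointer; axes as the dispenser's. The pointer is level with the mark when both have the same x in the dispenser's frame
- cup: straight round aluminium cup, 58 mm outside diameter, 75 mm high, 3 mm wall, floor 4 mm thick, about 0.12 kg empty, standing loose; origin at the centre of its underside, z up towards its mouth
- cup_rim (a point): centre of the cup's mouth, at rim height, 75 mm above its underside
- ball0_center (a point): centre of a loose steel ball, 16 mm diameter, 17 g; six alike, at first on the floor of the cup
- ball1_center (a point): centre of a loose steel ball, 16 mm diameter, 17 g; six alike, at first on the floor of the cup
- ball2_center (a point): centre of a loose steel ball, 16 mm diameter, 17 g; six alike, at first on the floor of the cup
- ball3_center (a point): centre of a loose steel ball, 16 mm diameter, 17 g; six alike, at first on the floor of the cup
- ball4_center (a point): centre of a loose steel ball, 16 mm diameter, 17 g; six alike, at first on the floor of the cup
- ball5_center (a point): centre of a loose steel ball, 16 mm diameter, 17 g; six alike, at first on the floor of the cup
- parked_arm (a point): a second robot arm, fixed and parked over the left part of the table: keep clear. This point is the front lower edge of the bag in its hanging gripper. In world metres, its overhang fills x 0.55 to 0.85, y -0.33 to 0.38 above z 0.52; its base fills x 0.45 to 0.85, y 0.02 to 0.30 to height 0.27 (thin foot from x 0.37, y -0.03). Its gripper hangs at x 0.66 to 0.81, y -0.33 to -0.19
- tape: bystander: beige roll of tape, 96 mm across, 25 mm high, lying flat; origin at the centre of its underside; leave it
- flange: bystander: cream printed ring with a hole, 66 mm across, 12 mm high; origin at the centre of its underside; leave it
- marker: bystander: black and white marker pen, 131 mm long, 16 mm thick; origin at the centre of its underside; leave it
- wrench: bystander: steel spanner, 186 mm long, 8 mm thick; origin at the centre of its underside; leave it
- screwdriver: bystander: screwdriver with blue and black handle, 170 mm long; origin at the centre of its underside; leave it
- usb: bystander: black USB stick, 54 mm long, 9 mm thick; origin at the centre of its underside; leave it
Things that resemble listed ones, but are neither listed nor needed, are in the scene too. There is more than one size of the cup; the job needs the largest.

How it is judged (in metres and radians):
On the way, in this order (a step that is already met when the one before it is completed fails the run):
1. all six balls poured from the held cup into the funnel, the gate shut (horizontal distance between each of ball0_center, ball1_center, ball2_center, ball3_center, ball4_center, ball5_center and hopper_mouth below 0.06 m and z of ball0_center in the frame of hopper between 0.058 and 0.142 m and z of ball1_center in the frame of hopper between 0.058 and 0.142 m and z of ball2_center in the frame of hopper between 0.058 and 0.142 m and z of ball3_center in the frame of hopper between 0.058 and 0.142 m and z of ball4_center in the frame of hopper between 0.058 and 0.142 m and z of ball5_center in the frame of hopper between 0.058 and 0.142 m and x of pointer in the frame of hopper above -0.084 m and contact force between the fingers and cup above 0.3 N), for 0.2 s.
2. the empty cup stands upright on the table, let go (height (world z) of cup below 0.008 m and angle between cup's own z axis and vertical below 0.15 rad and contact force between the fingers and cup below 0.1 N and linear speed of cup below 0.03 m/s and horizontal distance between each of ball0_center, ball1_center, ball2_center, ball3_center, ball4_center, ball5_center and hopper_mouth below 0.06 m and z of ball0_center in the frame of hopper between 0.058 and 0.142 m and z of ball1_center in the frame of hopper between 0.058 and 0.142 m and z of ball2_center in the frame of hopper between 0.058 and 0.142 m and z of ball3_center in the frame of hopper between 0.058 and 0.142 m and z of ball4_center in the frame of hopper between 0.058 and 0.142 m and z of ball5_center in the frame of hopper between 0.058 and 0.142 m), for 0.2 s.
3. the gate is pulled out so that its pointer is level with the mark (x of pointer in the frame of mark_line between -0.004 and 0.004 m and contact force between the fingers and gate above 3 N), for 0.2 s.
At the end, for the whole second after the job is handed in: the robot's fingers hold the gate (contact force above 3 N) with the pointer within 4 mm of the mark along the pull; all six balls are in the catch bin; the cup stands upright on the table (tilt under 0.15 rad), untouched (all of step 3 and x of ball0_center in the frame of hopper between -0.048 and 0.048 m and y of ball0_center in the frame of hopper between -0.048 and 0.048 m and z of each of ball0_center, ball1_center, ball2_center, ball3_center, ball4_center, ball5_center in the frame of hopper below 0.036 m and x of ball1_center in the frame of hopper between -0.048 and 0.048 m and y of ball1_center in the frame of hopper between -0.048 and 0.048 m and x of ball2_center in the frame of hopper between -0.048 and 0.048 m and y of ball2_center in the frame of hopper between -0.048 and 0.048 m and x of ball3_center in the frame of hopper between -0.048 and 0.048 m and y of ball3_center in the frame of hopper between -0.048 and 0.048 m and x of ball4_center in the frame of hopper between -0.048 and 0.048 m and y of ball4_center in the frame of hopper between -0.048 and 0.048 m and x of ball5_center in the frame of hopper between -0.048 and 0.048 m and y of ball5_center in the frame of hopper between -0.048 and 0.048 m and height (world z) of cup below 0.008 m and angle between cup's own z axis and vertical below 0.15 rad and contact force between the fingers and cup below 0.1 N and linear speed of cup below 0.03 m/s); the arm keeps its last pose, push and grip.
It fails at once if a bystander is moved more than 30 mm (distance of any of tape, flange, marker, wrench, screwdriver, usb from where it was at the start of the episode above 0.03 m).
It also fails if it takes over 69 s, if anything falls off the work surface, if the arm or the gripper's body presses on something with over 40 N, if the wrist force passes 120 N, or if a joint passes its speed limit or range.

## Robot

A 6-joint arm with a two-finger parallel gripper is mounted at the origin on a cart in front of the work surface, level with it; the furniture and walls round the work are solid. World frame = base frame: x ahead of the robot, y to its left, z up, the work surface at z = 0. Lengths are in mm, angles in rad, forces in N, time in s.
With the tool pointing down it reaches from about 200 to 875 mm from the base axis. Payload 3.4 kg.
Tool frame: the origin (TCP) lies midway between the tips of the shut fingers; the grasp point (between the pads) lies 19 mm behind it (r.tcp_to_grasp is the distance from the TCP to the grasp point, in mm); z points along the fingers, y is the line along which they close (so a half turn about z gives the same grasp; the last joint's range is limited). The gripper opens to 94 mm and grips with 3 to 60 N. Pads are 16 mm wide; open, the fingers measure 119 mm over their backs; the gripper's body (75 mm by 177 mm) begins 78 mm behind the grasp point.
Start: joints at [1.103, 0.276, 1.505, -0, 1.361, -0.121], TCP at [195.456, 540.798, 205.493] pointing down, gripper open.
Joint ranges: [-2.89, 2.89], [-0.75, 2.08], [0.22, 2.7], [-1.18, 4.32], [0.11, 2.71], [-2.7, 2.7]. Speed limits (rad/s): [2.57, 2.57, 3.14, 3.14, 3.14, 3.14].

## Interface

Orientations are given as [roll, pitch, yaw] about the fixed x, y, z axes, in that order (R = Rz(yaw) Ry(pitch) Rx(roll)).
In Python, from bench import telemetry, optics, workorder, r gives the robot as it stands. The module is installed in compiled form; this text tells all that it offers.
- The arm moves only by the tool send_rows, never from a script. Its argument "rows" is a list of rows, each a list of 6 numbers: the shift along the world's x, y, z in m, then the turn, a rotation vector about the world's x, y, z in rad. A call has 1 to 8 rows; each row is the pose to reach, as a shift and turn from the pose commanded when the call began; what a row does not reach only later rows make up. A row lasts 1/10 s, in which the tool goes at most 50 mm and 8.59 degrees, less where a joint would pass 70% of its speed; a pose out of reach is approached as far as the arm can. A call with a gripper value outside its range is refused whole. "hand" is the opening, from -1 (shut) to 1 (fully open), set as the call begins (left out, the last holds). The fingers move at their own pace and stop on an object; "grip_force" is the grip in N (left out, the last holds). Time passes only in rows, so rows that repeat a pose let the fingers close. It gives the time, the measured TCP pose, the force, the opening and the grip force at its end, in the units of the state.
- telemetry.read_state(): the state, without advancing time (a new reading comes with each control period).
- optics.capture(name): name is "scene" or "side" or "wrist"; returns a dict with "img" (384x512x3 uint8, red, green, blue), "range_z" (384x512 float32, mm along the optical axis (not along the pixel's ray), 0 where there is no reading), "fx", "fy", "cx", "cy" (pixels), "D" ([k1, k2, p1, p2, k3] as OpenCV has them; the pictures are not rectified), "world_from_camera" (4x4, takes a point from camera to world coordinates). Camera axes: x right, y down, z forward; pixel columns grow to the right and rows downward; lengths in mm; the calibration is good to about 2 mm. A picture is of the moment at which its call begins.
- workorder.sign_off(): hands the job in; it is judged then, once.
The state is a dict: "clock": time; "qpos": joint angles; "dq": joint speeds; "tau": joint torques, N m; "tool_pos": TCP position; "ee_rot": TCP orientation; "contact_force": force on the tool from outside, world axes, zero at the start; "moment": the same for the moment, N m; "gripper_width": opening from 0.0 (shut) to 1.0 (fully open); "grip_force": force on a finger pad.
Only numpy, scipy, OpenCV 4.12 (cv2) and the standard library are available. Lean on these libraries where they do the work, as an engineer would, in place of code of your own. Each camera call takes 0.05 s, during which the arm holds its last target. There are 200 camera calls.

## Working session

There is one attempt and no reset: what is moved stays moved. The work goes in short steps, Python scripts to look and compute and a tool call to move; the robot and the scene stay as the last step left them, time stands still between calls to the robot, and variables do not carry over. Pictures are saved under pics/ and viewed, at most 10 in all, crops included, and the job is handed in when it is done.

Besides the shell and the picture viewer there is one more tool, called as name([rows], argument=value, ...), one row to a line, values as JSON. send_rows: Moves the arm, as the interface text tells. Its arguments: {"type":"object","properties":{"rows":{"type":"array","items":{"type":"array","items":{"type":"number"}}},"hand":{"type":"number"},"grip_force":{"type":"number"}},"required":["rows"]}

```bash
mkdir -p pics
cat > h.py <<'E'
import numpy as np, cv2
from bench import telemetry, optics, workorder, r
def cap(n):
    c=optics.capture(n); np.savez('%s.npz'%n,**{k:np.array(v) for k,v in c.items()}); return c
def load(n): return dict(np.load('%s.npz'%n))
def K(c): return np.array([[c['fx'],0,c['cx']],[0,c['fy'],c['cy']],[0,0,1]],float)
def rays(c,uv):
    p=cv2.undistortPoints(np.array(uv,float).reshape(-1,1,2),K(c),np.array(c['D'],float)).reshape(-1,2)
    return np.c_[p,np.ones(len(p))]
def onplane(c,uv,z):
    T=np.array(c['world_from_camera']); d=rays(c,uv)@T[:3,:3].T; o=T[:3,3]
    return o+d*((z-o[2])/d[:,2])[:,None]
def cloud(c):
    h,w=c['range_z'].shape; vv,uu=np.mgrid[:h,:w]
    p=rays(c,np.c_[uu.ravel(),vv.ravel()])*np.array(c['range_z']).reshape(-1,1)
    T=np.array(c['world_from_camera']); return (p@T[:3,:3].T+T[:3,3]).reshape(h,w,3)
def save(n,img): cv2.imwrite('pics/%s.png'%n,img[:,:,::-1])
E
python3 - <<'E'
from h import *
for n in ['scene','side']:
    c=cap(n); save(n+'1',cv2.resize(c['img'],(800,600))); print(n,np.round(c['world_from_camera'],3).tolist(),c['fx'])
print(telemetry.read_state())
E
```

```text
scene [[-0.9, -0.306, 0.311, 104.396], [-0.437, 0.612, -0.66, 417.03], [0.012, -0.729, -0.684, 884.424], [0.0, 0.0, 0.0, 1.0]] 387.8137364663338
side [[0.825, -0.211, 0.524, -114.603], [-0.564, -0.317, 0.762, -1094.547], [0.005, -0.925, -0.381, 578.955], [0.0, 0.0, 0.0, 1.0]] 361.94337440983486
{'clock': 0.1, 'qpos': array([ 1.10300995e+00,  2.76500121e-01,  1.50597163e+00, -1.47221463e-05,
        1.36068864e+00, -1.21027487e-01]), 'dq': array([ 0.00182572, -0.00263897, -0.00302437, -0.00076453,  0.00057144,
        0.00067342]), 'tau': array([ 1.89303406e-03, -4.05458236e+01, -2.37779456e+01,  7.04467669e-02,
        2.98422086e-02, -5.67964628e-05]), 'tool_pos': array([195.21623373, 540.32380881, 204.72318366]), 'ee_rot': array([-3.14003465e+00, -1.74987936e-04,  2.79483671e+00]), 'contact_force': array([-0.35448384,  0.23886629,  0.05269087]), 'moment': array([-0.00484603,  0.02709297, -0.0116757 ]), 'grip_force': 0.0, 'gripper_width': 0.9974546354899394}
```

View pics/scene1.png

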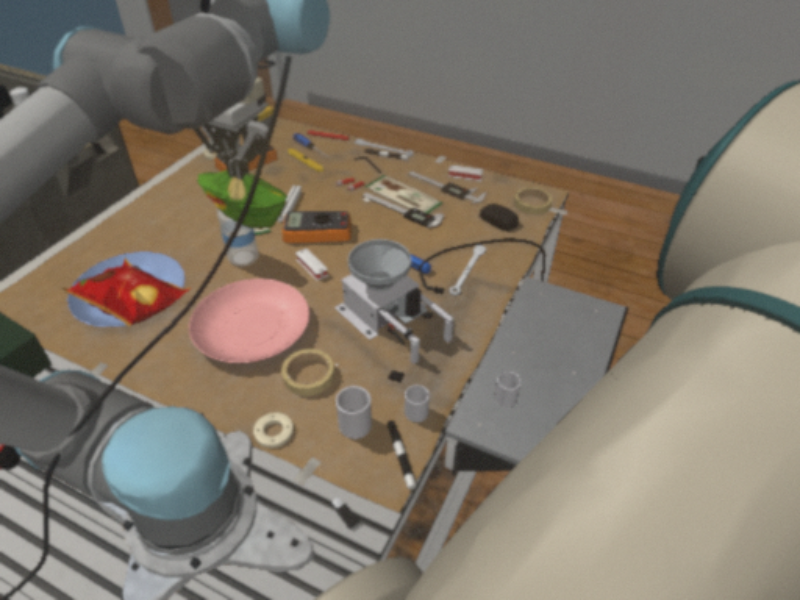

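View pics/side1.png

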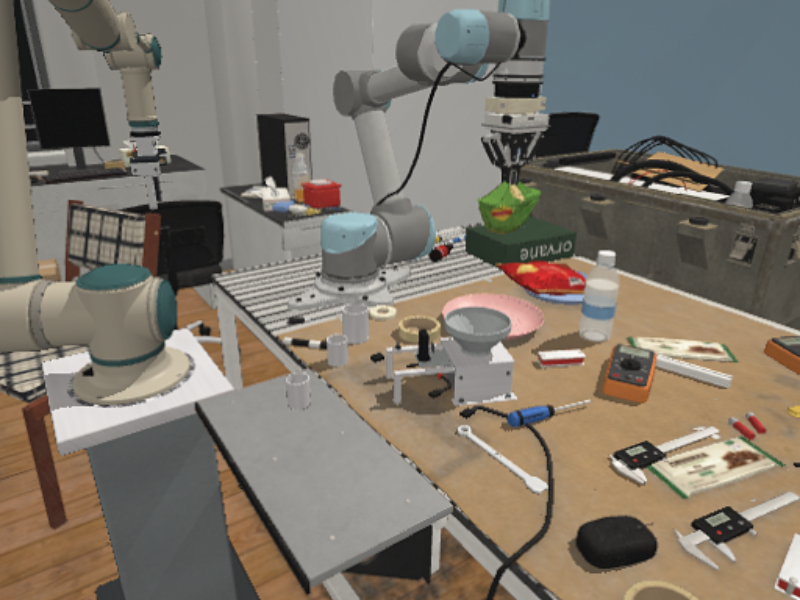

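Scene (800x600): three cups, A at (354,412), B at (416,403), C at (508,388) on the side shelf; A looks the largest. The dispenser funnel is at (380,262), with its rails running towards (430,340). Next I measure these and enlarge a crop.

Run:
```python
from h import *
c=load('scene'); P=cloud(c)
im=c['img']
def at(u,v): return np.round(P[int(v*.64),int(u*.64)],0)
for n,u,v in [('A',354,425),('B',416,412),('C',508,395),('fun',380,262),('tape',308,358),('flange',258,430),('pen',400,455),('usb',396,376),('wr',465,270)]: print(n,at(u,v))
# circles from cloud: rims
def band(u0,v0,u1,v1,zl,zh):
    s=P[int(v0*.64):int(v1*.64),int(u0*.64):int(u1*.64)].reshape(-1,3); return s[(s[:,2]>zl)&(s[:,2]<zh)]
for n,b in [('A',(330,378,378,440)),('B',(400,380,434,425)),('C',(490,365,526,408)),('F',(340,235,420,290))]:
    s=band(*b,15,160); zt=np.percentile(s[:,2],98); t=s[s[:,2]>zt-6][:,:2]
    (x,y),rad=cv2.minEnclosingCircle(t.astype(np.float32)); print(n,'ztop',zt.round(1),len(t),'c',round(x),round(y),'rad',round(rad,1))
cr=im[145:325,195:345]; cr2=cv2.resize(cr,None,fx=3.3,fy=3.3,interpolation=cv2.INTER_CUBIC); save('crop1',cr2); print(cr2.shape)
s=load('side'); cs=cv2.resize(s['img'][185:265,235:345],None,fx=7,fy=7,interpolation=cv2.INTER_CUBIC); save('crop2',cs); print(cs.shape)
```

```text
A [430. -81.  43.]
B [ 352. -161.   32.]
C [ 220. -258.   44.]
fun [ 559. -425.   94.]
tape [ 596. -197.   10.]
flange [585. -20.   9.]
pen [343. -82.  13.]
usb [ 424. -227.   18.]
wr [ 429. -584.    2.]
A ztop 75.3 100 c 445 -106 rad 30.5
B ztop 55.4 50 c 359 -178 rad 22.0
C ztop 56.3 63 c 227 -277 rad 22.1
F ztop 133.4 166 c 544 -391 rad 65.0
(594, 495, 3)
(560, 770, 3)
```

View pics/crop1.png

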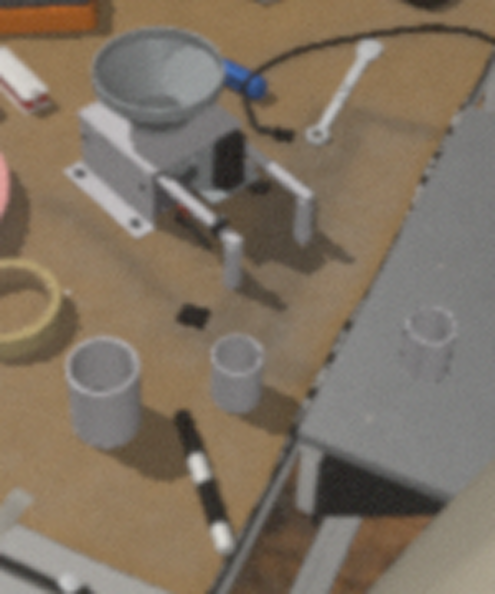

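View pics/crop2.png

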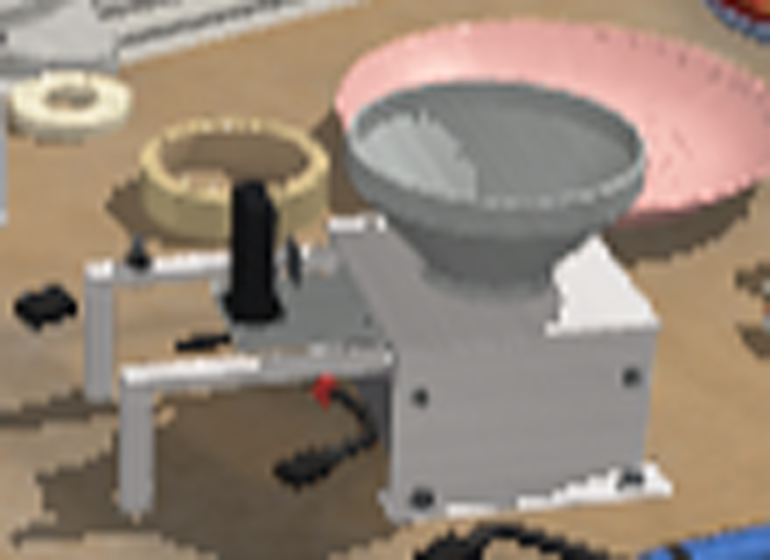

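Crop 1 shows cup A at (104,390) and B at (237,372). A measures 75 mm high and 61 mm across, so it is the largest and the one meant. Crop 2 (side view) shows the tab top at (255,185), the pointer top at (293,240), the mark top at (138,238), and the rail ends at (98,270) and (133,375).

Run:
```python
from h import *
c=load('scene'); s=load('side'); P=cloud(c); Q=cloud(s)
f=lambda p:[235+p[0]/7-.4,185+p[1]/7-.4]
g=lambda p:[195+p[0]/3.3-.35,145+p[1]/3.3-.35]
for n,p,z in [('tabtop',(255,185),117),('pointer',(293,240),76),('mark',(138,238),76),('railL',(88,268),64),('railR',(124,372),64)]:
    print(n,onplane(s,[f(p)],z).round(1)[0])
for n,p in [('railL',(232,236)),('railR',(306,197))]: print('scene',n,onplane(c,[g(p)],64).round(1)[0])
# funnel rim & cup rim circle fits
def fit(t):
    A=np.c_[2*t,np.ones(len(t))]; k=np.linalg.lstsq(A,(t**2).sum(1),rcond=None)[0]; return k[:2].round(1),np.sqrt(k[2]+k[:2]@k[:2]).round(1)
for n,PP in [('scene',P),('side',Q)]:
  for nm,ctr,R,h in [('fun',(544,-391),75,134),('cup',(445,-106),36,75)]:
    m=(np.hypot(PP[...,0]-ctr[0],PP[...,1]-ctr[1])<R)&(abs(PP[...,2]-h)<4); t=PP[m][:,:2]; print(n,nm,len(t),fit(t), t.min(0).round(),t.max(0).round(),((t.min(0)+t.max(0))/2).round(1))
# tall dark tab in side
V=s['img'].max(2); m=(V<60)&(Q[...,2]>85)&(np.hypot(Q[...,0]-500,Q[...,1]+300)<150); t=Q[m]; print('tab',len(t),t.mean(0).round(1),t.min(0).round(),t.max(0).round())
# rail tops
for PP,n in((P,'scene'),(Q,'side')):
  m=(abs(PP[...,2]-64)<3)&(np.hypot(PP[...,0]-480,PP[...,1]+300)<120); t=PP[m]; print(n,len(t),t[::max(1,len(t)//25)].round(0).tolist())
```

```text
tabtop [ 454.6 -345.7  117. ]
pointer [ 486.8 -331.2   76. ]
mark [ 432.5 -292.6   76. ]
railL [ 412.  -284.7   64. ]
railR [ 376. -366.   64.]
scene railL [ 416.  -287.9   64. ]
scene railR [ 376.6 -361.6   64. ]
scene fun 115 (array([ 542.8, -390.9]), np.float64(60.3)) [ 481. -455.] [ 605. -329.] [ 543.2 -392. ]
scene cup 82 (array([ 444.6, -107. ]), np.float64(27.5)) [ 416. -135.] [473. -79.] [ 444.7 -106.9]
side fun 159 (array([ 540.5, -395.8]), np.float64(60.4)) [ 479. -459.] [ 602. -332.] [ 540.6 -395.4]
side cup 47 (array([ 441.9, -111.9]), np.float64(27.2)) [ 414. -140.] [469. -82.] [ 441.6 -111. ]
tab 192 [ 529.8 -275.6  365. ] [ 436. -370.   85.] [ 645. -174.  578.]
scene 253 [[514.0, -413.0, 66.0], [486.0, -387.0, 65.0], [562.0, -337.0, 65.0], [449.0, -394.0, 61.0], [437.0, -392.0, 64.0], [483.0, -366.0, 62.0], [492.0, -356.0, 62.0], [504.0, -346.0, 62.0], [508.0, -339.0, 62.0], [411.0, -386.0, 63.0], [522.0, -321.0, 62.0], [439.0, -359.0, 66.0], [503.0, -323.0, 65.0], [434.0, -362.0, 61.0], [487.0, -327.0, 64.0], [442.0, -350.0, 64.0], [489.0, -323.0, 63.0], [389.0, -372.0, 63.0], [444.0, -340.0, 63.0], [445.0, -336.0, 62.0], [473.0, -311.0, 63.0], [460.0, -305.0, 62.0], [442.0, -302.0, 64.0], [428.0, -294.0, 66.0], [425.0, -288.0, 65.0], [412.0, -286.0, 64.0]]
side 302 [[486.0, -321.0, 65.0], [458.0, -308.0, 64.0], [415.0, -285.0, 63.0], [449.0, -314.0, 66.0], [419.0, -300.0, 65.0], [494.0, -345.0, 63.0], [482.0, -346.0, 63.0], [476.0, -349.0, 63.0], [472.0, -353.0, 63.0], [470.0, -356.0, 62.0], [466.0, -362.0, 62.0], [435.0, -359.0, 67.0], [483.0, -382.0, 63.0], [468.0, -378.0, 62.0], [444.0, -367.0, 61.0], [471.0, -388.0, 62.0], [447.0, -377.0, 62.0], [427.0, -375.0, 64.0], [474.0, -411.0, 66.0], [425.0, -388.0, 64.0], [451.0, -409.0, 66.0], [404.0, -382.0, 65.0], [434.0, -399.0, 64.0], [469.0, -418.0, 61.0], [417.0, -393.0, 63.0], [404.0, -387.0, 61.0]]
```

send_rows([
  [0, 0, 0.05, 0, 0, 0],
  [0, 0, 0.1, 0, 0, 0],
  [0.01, -0.05, 0.1, 0, 0, 0],
  [0.02, -0.1, 0.1, 0, 0, 0],
  [0.03, -0.15, 0.1, 0, 0, 0],
  [0.04, -0.2, 0.1, 0, 0, 0],
  [0.05, -0.25, 0.1, 0, 0, 0],
  [0.06, -0.3, 0.1, 0, 0, 0],
], hand=1)

```text
clock: 0.9
tool_pos: [253.9, 244.6, 305.2]
ee_rot: [-3.141, 0.0, 2.796]
contact_force: [0.9, -0.9, -0.4]
gripper_width: 0.998
grip_force: 0.0
```

send_rows([
  [0.01, -0.05, 0, 0, 0, 0],
  [0.02, -0.1, 0, 0, 0, 0],
  [0.03, -0.15, 0, 0, 0, 0],
  [0.04, -0.2, 0, 0, 0, 0],
  [0.05, -0.25, 0, 0, 0, 0],
  [0.06, -0.3, 0, 0, 0, 0],
  [0.06, -0.34, 0, 0, 0, 0],
  [0.06, -0.34, 0, 0, 0, 0],
])

```text
clock: 1.7
tool_pos: [314.1, -99.0, 305.0]
ee_rot: [-3.139, -0.001, 2.784]
contact_force: [-0.6, 1.3, -0.1]
gripper_width: 1.002
grip_force: 0.0
```

```bash
cat >> h.py <<'E'
from scipy.spatial.transform import Rotation as Ro
def toolR(heading,tilt,ysign=1,roll=0):
    """heading deg of tool horizontally, tilt deg from straight down; roll deg about tool z"""
    h,t=np.radians([heading,tilt]); z=np.array([np.sin(t)*np.cos(h),np.sin(t)*np.sin(h),-np.cos(t)])
    y=ysign*np.array([-np.sin(h),np.cos(h),0]); x=np.cross(y,z)
    return Ro.from_matrix(np.c_[x,y,z])*Ro.from_euler('z',roll,degrees=True)
def go(grasp,R,st=None):
    """shift m and rotvec so that the grasp point is at grasp (mm) with orientation R"""
    st=st or telemetry.read_state(); R0=Ro.from_euler('xyz',st['ee_rot'])
    p=np.array(grasp)+R.as_matrix()[:,2]*r.tcp_to_grasp
    return ((p-st['tool_pos'])/1000).round(4), (R*R0.inv()).as_rotvec().round(4)
def st():
    s=telemetry.read_state(); print('t',round(s['clock'],2),'q',s['qpos'].round(3),'p',s['tool_pos'].round(1),'F',s['contact_force'].round(1),'g',round(s['gripper_width'],3),round(s['grip_force'],1))
    return s
E
python3 - <<'E'
from h import *
s=st(); print(s['ee_rot'], r.tcp_to_grasp)
print(go((443.2,-109.3,170),toolR(-13.8,50)))
E
```

```text
t 1.7 q [-0.515 -0.157  1.735 -0.003  1.564 -1.728] p [314.1 -99.  305. ] F [-0.6  1.3 -0.1] g 1.002 0.0
[-3.13902709e+00 -5.70768428e-04  2.78402298e+00] 18.8
(array([ 0.1431, -0.0137, -0.147 ]), array([-0.2552, -0.8356,  0.1103]))
```

Run:
```python
from h import *
print(go((443.2,-109.3,170),toolR(-22,50)))
```

```text
(array([ 0.1425, -0.0157, -0.147 ]), array([-0.3142, -0.8148, -0.0236]))
```

send_rows([
  [0.02, -0.002, -0.02, -0.05, -0.13, -0.004],
  [0.04, -0.005, -0.04, -0.1, -0.26, -0.008],
  [0.06, -0.007, -0.06, -0.15, -0.39, -0.012],
  [0.08, -0.009, -0.08, -0.2, -0.52, -0.016],
  [0.1, -0.011, -0.1, -0.25, -0.65, -0.02],
  [0.12, -0.013, -0.12, -0.31, -0.8, -0.024],
  [0.1425, -0.0157, -0.147, -0.3142, -0.8148, -0.0236],
  [0.1425, -0.0157, -0.147, -0.3142, -0.8148, -0.0236],
])

```text
clock: 2.5
tool_pos: [446.1, -91.2, 188.8]
ee_rot: [3.095, 0.799, 2.784]
contact_force: [-0.1, -0.2, 0.3]
gripper_width: 1.0
grip_force: 0.0
```

Run:
```python
from h import *
s=st(); print(s['ee_rot'],go((443.2,-109.3,170),toolR(-22,50)))
c=cap('wrist'); save('w1',c['img']); print(np.round(c['world_from_camera'],2).tolist())
P=cloud(c); m=(np.hypot(P[...,0]-443,P[...,1]+109)<45)&(abs(P[...,2]-75)<4); t=P[m][:,:2]
A=np.c_[2*t,np.ones(len(t))]; k=np.linalg.lstsq(A,(t**2).sum(1),rcond=None)[0]; print(len(t),k[:2],t.min(0),t.max(0))
```

```text
t 2.5 q [-0.459 -0.239  2.411  0.597  0.212 -2.229] p [446.1 -91.2 188.8] F [-0.1 -0.2  0.3] g 1.0 0.0
[3.09498881 0.79914819 2.78413334] (array([ 0.0104, -0.0235, -0.0309]), array([-0.0558, -0.0572, -0.0611]))
[[0.32, 0.43, 0.84, 268.44], [0.95, -0.18, -0.27, -35.11], [0.03, 0.89, -0.46, 254.27], [0.0, 0.0, 0.0, 1.0]]
926 [ 442.95580947 -111.76596938] [ 414.21160302 -140.4516841 ] [473.07634786 -83.4044539 ]
```

View pics/w1.png

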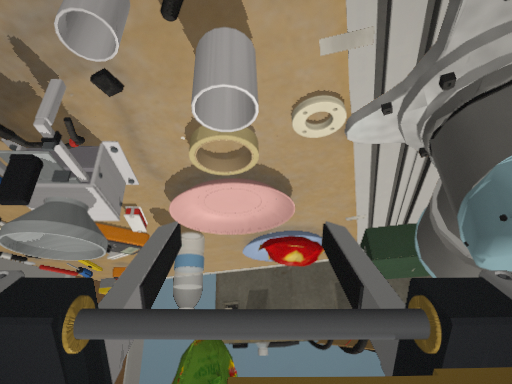

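The wrist view shows cup A at rim (225,107), 60 mm across, with its centre at (443,-111.8). But j5 is nearly straight (0.21), so I fit the kinematics to choose a better approach heading.

```bash
cat > kin.py <<'E'
import numpy as np
from scipy.spatial.transform import Rotation as Ro
from scipy.optimize import least_squares
D=[([1.10300995,.276500121,1.50597163,0,1.36068864,-.121027487],[195.216,540.324,204.723],[-3.14003465,-1.75e-4,2.79483671]),
([-0.515,-0.157,1.735,-0.003,1.564,-1.728],[314.1,-99,305.],[-3.13902709,-5.7e-4,2.78402298]),
([-0.459,-0.239,2.411,0.597,0.212,-2.229],[446.1,-91.2,188.8],[3.09498881,.79914819,2.78413334])]
def fr(q,s4=1):
    e=Ro.from_euler
    B=e('z',q[0]); U=B*e('y',q[1]); F=U*e('y',q[2]); T=F*e('z',s4*q[3])*e('y',q[4])*e('z',q[5])*e('z',np.pi/2)
    return B,U,F,T
def fk(q,p,s4=1):
    B,U,F,T=fr(q,s4); a0,z0,d,L1,e1,L2,L3=p
    return B.apply([a0,d,z0])+U.apply([0,0,L1])+F.apply([e1,0,L2])+T.apply([0,0,L3]),T
E
python3 - <<'E'
from kin import *
for s4 in (1,-1):
    for q,x,e in D: print(s4,np.degrees((fr(q,s4)[3]*Ro.from_euler('xyz',e).inv()).magnitude()).round(2))
for s4 in (1,-1):
    f=lambda p:np.r_[np.concatenate([fk(q,p,s4)[0]-x for q,x,_ in D]),(p-np.array([0,250,68,400,0,400,250]))*.003]
    o=least_squares(f,[0,250,68,400,0,400,250]); print(s4,o.x.round(1),f(o.x)[:9].round(2))
E
```

```text
1 0.0
1 0.03
1 0.05
-1 0.0
-1 0.32
-1 68.44
1 [-3.000e-01  1.379e+02  6.960e+01  6.298e+02  6.100e+01  4.215e+02
  3.908e+02] [-0.18  0.08 -0.04 -0.06 -0.12  0.02 -0.02 -0.06  0.01]
-1 [ 230.6 -299.2   88.5  490.8 -201.4  168.3  100.2] [-16.59   9.44  29.55  11.16  16.91 -19.49 -19.49 -34.18 -10.05]
```

```bash
cat >> kin.py <<'E'
PR=(-.3,137.9,69.6,629.8,61.,421.5,390.8)
lo=np.array([-2.89,-.75,.22,-1.18,.11,-2.7]); hi=np.array([2.89,2.08,2.7,4.32,2.71,2.7])
def ik(grasp,R,tg=18.8,margin=0.0):
    a0,z0,d,L1,e1,L2,L3=PR; z=R.as_matrix()[:,2]; W=np.array(grasp)+z*(tg-L3)
    rr=np.hypot(W[0],W[1]); out=[]
    if rr<abs(d): return out
    x=np.sqrt(rr**2-d**2)-a0; h=W[2]-z0; j1=np.arctan2(W[1],W[0])-np.arcsin(d/rr)
    Lf=np.hypot(e1,L2); g=np.arctan2(e1,L2); D2=x*x+h*h; c=(D2-L1**2-Lf**2)/(2*L1*Lf)
    if abs(c)>1: return out
    b=np.arccos(c); j3=b-g; j2=np.arctan2(x,h)-np.arctan2(Lf*np.sin(b),L1+Lf*np.cos(b))
    F=Ro.from_euler('z',j1)*Ro.from_euler('y',j2+j3)
    a=(F.inv()*R*Ro.from_euler('z',-np.pi/2)).as_euler('ZYZ')
    for s in (0,1):
        q4,q5,q6=a if s==0 else (a[0]+np.pi,-a[1],a[2]+np.pi)
        q4=(q4+1.18)%(2*np.pi)-1.18; q6=(q6+np.pi)%(2*np.pi)-np.pi
        q=np.array([j1,j2,j3,q4,q5,q6])
        if np.all(q>=lo) and np.all(q<=hi): out.append((q,W))
    return out
E
python3 - <<'E'
from kin import *
from h import toolR
for h in range(-180,180,30):
  for t in (45,60):
    a=[x for ys in(1,-1) for x in ik((443,-111,52),toolR(h,t,ys))]
    if a: print('cup',h,t,[(x[0].round(2).tolist(),x[1].round().tolist()) for x in a])
print()
for h in range(-180,180,30):
  for t in (60,80):
    a=ik((542,-393,200),toolR(h,t,1))+ik((542,-393,200),toolR(h,t,-1))
    if a: print('pour',h,t,[(x[0].round(2).tolist(),x[1].round().tolist()) for x in a])
E
```

```text
cup -180 45 [([-0.25, 0.71, 1.5, -0.18, 1.7, 1.37], [706.0, -111.0, 315.0]), ([-0.25, 0.71, 1.5, -0.18, 1.7, -1.77], [706.0, -111.0, 315.0])]
cup -180 60 [([-0.23, 0.86, 1.38, -0.22, 1.93, 1.38], [765.0, -111.0, 238.0]), ([-0.23, 0.86, 1.38, -0.22, 1.93, -1.77], [765.0, -111.0, 238.0])]
cup -150 45 [([-0.07, 0.66, 1.62, -0.41, 1.56, 1.13], [671.0, 21.0, 315.0]), ([-0.07, 0.66, 1.62, -0.41, 1.56, -2.01], [671.0, 21.0, 315.0])]
cup -150 60 [([-0.03, 0.81, 1.52, -0.48, 1.76, 1.17], [722.0, 50.0, 238.0]), ([-0.03, 0.81, 1.52, -0.48, 1.76, -1.97], [722.0, 50.0, 238.0])]
cup -120 45 [([0.08, 0.57, 1.82, -0.64, 1.32, 0.96], [575.0, 117.0, 315.0]), ([0.08, 0.57, 1.82, -0.64, 1.32, -2.18], [575.0, 117.0, 315.0])]
cup -120 60 [([0.16, 0.72, 1.77, -0.74, 1.5, 1.08], [604.0, 168.0, 238.0]), ([0.16, 0.72, 1.77, -0.74, 1.5, -2.06], [604.0, 168.0, 238.0])]
cup -90 45 [([0.18, 0.47, 2.09, -0.95, 1.02, 0.89], [443.0, 152.0, 315.0]), ([0.18, 0.47, 2.09, -0.95, 1.02, -2.26], [443.0, 152.0, 315.0])]
cup -90 60 [([0.3, 0.63, 2.09, -1.08, 1.21, 1.14], [443.0, 211.0, 238.0]), ([0.3, 0.63, 2.09, -1.08, 1.21
[... 3738 characters left out ...]
 [([-1.19, 0.86, 1.3, 1.01, 1.99, 2.37], [359.0, -710.0, 265.0]), ([-1.19, 0.86, 1.3, 1.01, 1.99, -0.77], [359.0, -710.0, 265.0])]
pour 90 60 [([-1.0, 0.9, 0.87, 0.64, 2.23, 2.31], [542.0, -715.0, 386.0]), ([-1.0, 0.9, 0.87, 0.64, 2.23, -0.83], [542.0, -715.0, 386.0])]
pour 90 80 [([-1.03, 1.05, 0.82, 0.88, 2.42, 2.42], [542.0, -759.0, 265.0]), ([-1.03, 1.05, 0.82, 0.88, 2.42, -0.73], [542.0, -759.0, 265.0])]
pour 120 60 [([-0.83, 1.06, 0.51, 0.35, 2.58, 1.98], [703.0, -672.0, 386.0]), ([-0.83, 1.06, 0.51, 0.35, 2.58, -1.16], [703.0, -672.0, 386.0])]
pour 150 60 [([-0.66, 1.11, 0.4, -0.27, 2.67, 1.26], [821.0, -554.0, 386.0]), ([-0.66, 1.11, 0.4, -0.27, 2.67, -1.88], [821.0, -554.0, 386.0])]
```

Run:
```python
from h import *; from kin import ik
R1=toolR(-20,2,1); G1=(400,-130,280); print(go(G1,R1),ik(G1,R1)[0][0].round(2))
R2=toolR(60,45,-1); G2=(443,-111.5,190)
p=lambda G,R:np.array(G)+R.as_matrix()[:,2]*18.8
print('2',(p(G2,R2)-p(G1,R1)).round(1),(R2*R1.inv()).as_rotvec().round(4))
v=(R2*R1.inv()).as_rotvec()
for f in np.linspace(0,1,6): print([x[0].round(2).tolist() for x in ik(np.array(G1)*(1-f)+np.array(G2)*f,Ro.from_rotvec(v*f)*R1)])
```

```text
(array([-0.0457, -0.0388,  0.0728]), array([ 0.2229,  0.7323, -0.0103])) [-0.48 -0.01  1.72  0.    1.4  -1.71]
2 [ 49.   30.2 -84.5] [ 0.8724  0.3175 -1.6357]
[[-0.48, -0.01, 1.72, 0.0, 1.4, -1.71]]
[[-0.58, 0.07, 1.69, 0.13, 1.48, -1.49]]
[[-0.68, 0.13, 1.7, 0.27, 1.52, -1.28]]
[[-0.78, 0.18, 1.75, 0.41, 1.52, -1.08]]
[[-0.89, 0.22, 1.84, 0.55, 1.48, -0.9]]
[[-0.98, 0.24, 1.96, 0.7, 1.41, -0.74]]
```

send_rows([
  [-0.007, -0.006, 0.011, 0.033, 0.11, -0.001],
  [-0.014, -0.012, 0.022, 0.066, 0.22, -0.003],
  [-0.021, -0.018, 0.033, 0.1, 0.33, -0.005],
  [-0.028, -0.024, 0.044, 0.134, 0.44, -0.006],
  [-0.035, -0.03, 0.055, 0.167, 0.55, -0.008],
  [-0.042, -0.036, 0.066, 0.2, 0.66, -0.009],
  [-0.0457, -0.0388, 0.0728, 0.2229, 0.7323, -0.0103],
  [-0.0457, -0.0388, 0.0728, 0.2229, 0.7323, -0.0103],
])

```text
clock: 3.35
tool_pos: [403.5, -134.0, 264.2]
ee_rot: [-3.135, 0.038, 2.791]
contact_force: [-0.3, 0.0, -0.8]
gripper_width: 1.0
grip_force: 0.0
```

send_rows([
  [0.0037, 0.0023, -0.0063, 0.065, 0.024, -0.123],
  [0.0074, 0.0046, -0.0126, 0.131, 0.048, -0.245],
  [0.011, 0.007, -0.019, 0.196, 0.071, -0.368],
  [0.0147, 0.009, -0.025, 0.262, 0.095, -0.491],
  [0.018, 0.011, -0.032, 0.327, 0.119, -0.613],
  [0.022, 0.014, -0.038, 0.393, 0.143, -0.736],
  [0.026, 0.016, -0.044, 0.458, 0.167, -0.859],
  [0.029, 0.018, -0.051, 0.523, 0.191, -0.981],
])

```text
clock: 4.15
tool_pos: [429.7, -113.4, 211.8]
ee_rot: [2.942, -0.46, 1.824]
contact_force: [-1.1, 0.0, -0.3]
gripper_width: 1.002
grip_force: 0.0
```

Run:
```python
from h import *
s=st(); print(go((443,-111.5,190),toolR(60,45,-1)))
```

```text
t 4.15 q [-0.783  0.186  1.735  0.404  1.527 -1.07 ] p [ 429.7 -113.4  211.8] F [-1.1  0.  -0.3] g 1.002 0.0
(array([ 0.02  ,  0.0134, -0.0351]), array([ 0.3492,  0.12  , -0.6511]))
```

send_rows([
  [0.004, 0.003, -0.007, 0.065, 0.022, -0.121],
  [0.008, 0.005, -0.014, 0.13, 0.045, -0.242],
  [0.012, 0.008, -0.021, 0.195, 0.067, -0.363],
  [0.016, 0.011, -0.028, 0.26, 0.09, -0.484],
  [0.02, 0.0134, -0.035, 0.325, 0.112, -0.605],
  [0.02, 0.0134, -0.035, 0.349, 0.12, -0.651],
  [0.02, 0.0134, -0.035, 0.349, 0.12, -0.651],
])

```text
clock: 4.85
tool_pos: [449.2, -99.7, 177.1]
ee_rot: [3.138, -0.784, 1.055]
contact_force: [0.2, -1.2, -0.0]
gripper_width: 1.002
grip_force: 0.0
```

Run:
```python
from h import *
s=st(); c=cap('wrist'); P=cloud(c); m=(np.hypot(P[...,0]-443,P[...,1]+109)<45)&(abs(P[...,2]-75)<3); t=P[m][:,:2]
A=np.c_[2*t,np.ones(len(t))]; k=np.linalg.lstsq(A,(t**2).sum(1),rcond=None)[0]; print(len(t),k[:2],t.min(0),t.max(0),(t.min(0)+t.max(0))/2)
print(go((443,-111,54),toolR(60,45,-1)))
```

```text
t 4.85 q [-0.978  0.239  1.957  0.698  1.409 -0.745] p [449.2 -99.7 177.1] F [ 0.2 -1.2 -0. ] g 1.002 0.0
494 [ 444.24288882 -112.32038949] [ 415.33750566 -140.3730791 ] [473.14370525 -83.59695432] [ 444.24060546 -111.98501671]
(array([-0.0003,  0.0008, -0.1369]), array([ 0.0039,  0.0036, -0.006 ]))
```

Consistent: the cup is at (443.5,-111.5). I descend vertically and grip.

send_rows([
  [0, 0, -0.03, 0, 0, 0],
  [0, 0, -0.06, 0, 0, 0],
  [0, 0, -0.085, 0, 0, 0],
  [0, 0, -0.105, 0, 0, 0],
  [0, 0, -0.12, 0, 0, 0],
  [0, 0, -0.13, 0, 0, 0],
  [0, 0, -0.136, 0, 0, 0],
  [0, 0, -0.136, 0, 0, 0],
])

```text
clock: 5.7
tool_pos: [450.8, -100.9, 41.4]
ee_rot: [3.134, -0.785, 1.058]
contact_force: [0.7, -0.2, -0.6]
gripper_width: 1.0
grip_force: 0.0
```

send_rows([
  [0, 0, 0, 0, 0, 0],
  [0, 0, 0, 0, 0, 0],
  [0, 0, 0, 0, 0, 0],
  [0, 0, 0, 0, 0, 0],
  [0, 0, 0, 0, 0, 0],
  [0, 0, 0, 0, 0, 0],
  [0, 0, 0, 0, 0, 0],
  [0, 0, 0, 0, 0, 0],
], hand=-1, grip_force=35)

```text
clock: 6.5
tool_pos: [450.6, -100.8, 41.7]
ee_rot: [3.134, -0.785, 1.058]
contact_force: [-2.2, -1.4, 3.2]
gripper_width: 0.604
grip_force: 35.0
```

Run:
```python
from h import *; from kin import ik
s=st(); 
c=cap('side'); save('s2',cv2.resize(c['img'][150:270,160:360],(800,480),interpolation=cv2.INTER_CUBIC))
```

```text
t 6.5 q [-0.978  0.454  2.107  0.776  1.137 -1.003] p [ 450.6 -100.8   41.7] F [-2.2 -1.4  3.2] g 0.604 35.0
```

View pics/s2.png

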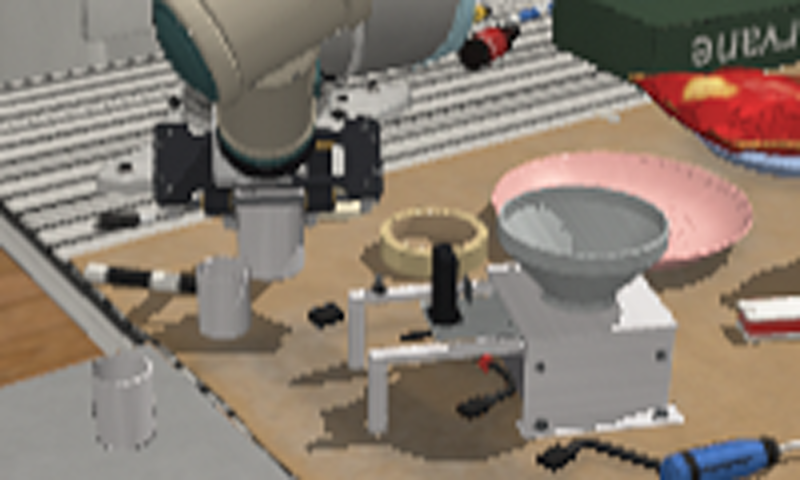

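Side view: the cup is held at (270,235), still standing and undisturbed. The opening of 0.604 (57 mm) confirms the grip. Next is lifting and planning the carry.

Run:
```python
from h import *; from kin import ik
s=st(); R0=toolR(60,45,-1); u=np.array([.5,.866,0])
for rho in (90,105,120,180):
    R=toolR(60,78,-1,rho); cz=(R*R0.inv() ) # cup z initially world z
    # cup z in tool frame
    ct=R0.inv().apply([0,0,1]); print(rho,'cupz',R.apply(ct).round(2))
Rp=toolR(60,78,-1); side=toolR(60,78,-1,90).apply(R0.inv().apply([0,0,1])); 
sd=np.array([-.866,.5,0]); sd*=np.sign(side@sd); G=np.array([541.7,-393.5,0])+18*u-10*sd; print('G',G,sd)
A=np.array([443.,-111,250]); Gp=np.r_[G[:2],250]
v=(Rp*R0.inv()).as_rotvec(); print(v)
for f in np.linspace(0,1,5): print([x[0].round(2).tolist() for x in ik(A*(1-f)+Gp*f,Ro.from_rotvec(v*f)*R0)])
for rho in (0,60,120,180): print(rho,[x[0].round(2).tolist() for x in ik(np.r_[G[:2],175],toolR(60,78,-1,rho))])
print(go((443,-111,250),R0), go(Gp,Rp))
```

```text
t 6.55 q [-0.978  0.454  2.107  0.776  1.137 -1.003] p [ 450.6 -100.8   41.7] F [-1.7 -1.5  3.4] g 0.606 35.0
90 cupz [ 0.27 -0.95  0.15]
105 cupz [ 0.23 -0.97 -0.03]
120 cupz [ 0.15 -0.97 -0.2 ]
180 cupz [-0.42 -0.73 -0.54]
G [ 542.04  -372.912    0.   ] [ 0.866 -0.5   -0.   ]
[ 4.98794825e-01 -2.87979327e-01 -2.81429582e-17]
[[-0.98, 0.17, 1.87, 0.69, 1.53, -0.64]]
[[-1.07, 0.32, 1.77, 0.76, 1.63, -0.73]]
[[-1.12, 0.47, 1.64, 0.83, 1.75, -0.77]]
[[-1.16, 0.62, 1.49, 0.91, 1.87, -0.77]]
[[-1.18, 0.77, 1.32, 1.02, 2.0, -0.71]]
0 [[-1.18, 0.85, 1.36, 0.98, 1.93, -0.83]]
60 [[-1.18, 0.85, 1.36, 0.98, 1.93, 0.22]]
120 [[-1.18, 0.85, 1.36, 0.98, 1.93, 1.27]]
180 [[-1.18, 0.85, 1.36, 0.98, 1.93, 2.32]]
(array([-0.001 ,  0.0013,  0.195 ]), array([ 0.0025,  0.0045, -0.0053])) (array([ 0.1006, -0.2562,  0.2044]), array([ 0.502 , -0.2823, -0.0037]))
```

send_rows([
  [0, 0, 0.01, 0, 0, 0],
  [0, 0, 0.035, 0, 0, 0],
  [0, 0, 0.065, 0, 0, 0],
  [0, 0, 0.1, 0, 0, 0],
  [0, 0, 0.135, 0, 0, 0],
  [0, 0, 0.165, 0, 0, 0],
  [0, 0, 0.185, 0, 0, 0],
  [0, 0, 0.195, 0, 0, 0],
])

```text
clock: 7.35
tool_pos: [450.6, -101.1, 238.1]
ee_rot: [3.131, -0.783, 1.06]
contact_force: [1.5, -0.6, -2.2]
gripper_width: 0.604
grip_force: 35.0
```

send_rows([
  [0.003, -0.008, 0, 0.01, -0.006, 0],
  [0.01, -0.024, 0, 0.04, -0.023, 0],
  [0.019, -0.047, 0, 0.08, -0.045, 0],
  [0.03, -0.075, 0, 0.13, -0.073, 0],
  [0.041, -0.103, 0.003, 0.18, -0.101, 0],
  [0.052, -0.13, 0.005, 0.235, -0.132, 0],
  [0.063, -0.157, 0.007, 0.29, -0.163, 0],
  [0.074, -0.185, 0.009, 0.35, -0.197, 0],
])

```text
clock: 8.15
tool_pos: [524.8, -287.7, 243.3]
ee_rot: [-3.141, -1.19, 1.049]
contact_force: [0.9, -0.3, -1.4]
gripper_width: 0.602
grip_force: 35.0
```

send_rows([
  [0.009, -0.023, 0, 0.05, -0.028, 0],
  [0.017, -0.043, 0, 0.09, -0.051, 0],
  [0.023, -0.06, 0, 0.12, -0.068, 0],
  [0.027, -0.07, 0, 0.14, -0.08, 0],
  [0.027, -0.072, 0, 0.15, -0.085, 0],
  [0.027, -0.072, 0, 0.15, -0.085, 0],
])

```text
clock: 8.75
tool_pos: [551.3, -357.8, 244.1]
ee_rot: [-3.138, -1.36, 1.047]
contact_force: [-0.2, 0.8, -2.0]
gripper_width: 0.6
grip_force: 35.0
```

Run:
```python
from h import *
s=st(); G=(542,-373,178); print('down',go(G,toolR(60,78,-1)))
for d in (30,60,90): print(d,(toolR(60,78,-1,d)*toolR(60,78,-1).inv()).as_rotvec().round(3))
R0=toolR(60,78,-1); print(18.8*R0.as_matrix()[:,2])
c=cap('wrist'); P=cloud(c); m=(np.hypot(P[...,0]-542,P[...,1]+393)<75)&(abs(P[...,2]-134)<3); t=P[m][:,:2]
A=np.c_[2*t,np.ones(len(t))]; k=np.linalg.lstsq(A,(t**2).sum(1),rcond=None)[0]; print(len(t),k[:2],t.min(0),t.max(0),np.sqrt(k[2]+k[:2]@k[:2]))
save('w2',c['img'])
```

```text
t 8.75 q [-1.177  0.773  1.318  1.018  1.998 -0.715] p [ 551.3 -357.8  244.1] F [-0.2  0.8 -2. ] g 0.6 35.0
down (array([-0.0001,  0.0007, -0.0701]), array([ 0.0006, -0.0011, -0.0033]))
30 [ 0.256  0.444 -0.109]
60 [ 0.512  0.887 -0.218]
90 [ 0.768  1.331 -0.327]
[ 9.19458745 15.92549261 -3.90873979]
238 [ 541.66822632 -397.15169335] [ 492.21493646 -399.02001133] [ 602.84369983 -340.68542615] 59.603573074011315
```

View pics/w2.png

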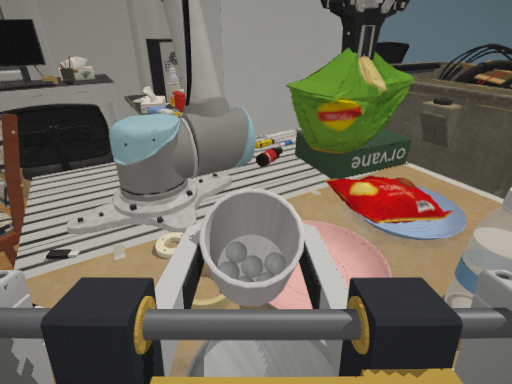

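The wrist view shows the held cup at (252,245) with the balls on its floor near (250,265), and the funnel rim behind at the bottom edge. Now I lower the cup and roll it.

send_rows([
  [0, -0.002, -0.01, 0.073, 0.127, -0.031],
  [0, -0.002, -0.02, 0.147, 0.254, -0.062],
  [0, -0.002, -0.03, 0.22, 0.381, -0.094],
  [0, -0.002, -0.04, 0.293, 0.508, -0.125],
  [0, -0.002, -0.05, 0.367, 0.635, -0.156],
  [0, -0.002, -0.06, 0.44, 0.762, -0.187],
  [0, -0.002, -0.067, 0.513, 0.889, -0.218],
  [0, -0.002, -0.07, 0.55, 0.953, -0.234],
])

```text
clock: 9.6
tool_pos: [552.0, -359.2, 176.0]
ee_rot: [-1.801, -0.434, -0.423]
contact_force: [2.2, -3.6, -0.5]
gripper_width: 0.606
grip_force: 35.0
```

send_rows([
  [0, 0, 0, 0.043, 0.074, -0.018],
  [0, 0, 0, 0.086, 0.148, -0.036],
  [0, 0, 0, 0.128, 0.222, -0.055],
  [0, 0, 0, 0.171, 0.297, -0.073],
  [0, 0, 0, 0.214, 0.371, -0.091],
  [0, 0, 0, 0.257, 0.445, -0.109],
  [0, 0, 0, 0.299, 0.519, -0.128],
  [0, 0, 0, 0.342, 0.593, -0.146],
])

```text
clock: 10.4
tool_pos: [551.6, -358.9, 176.7]
ee_rot: [-1.785, 0.249, -0.575]
contact_force: [0.1, 0.9, -2.0]
gripper_width: 0.604
grip_force: 35.0
```

Run:
```python
from h import *
s=st(); print(s['ee_rot'])
a=cap('side')['img'][150:250,230:350]; b=cap('scene')['img'][120:220,195:315]
save('pour1',np.hstack([cv2.resize(x,(400,333),interpolation=cv2.INTER_CUBIC) for x in(a,b)]))
```

```text
t 10.4 q [-1.178  0.846  1.356  0.981  1.939  1.01 ] p [ 551.6 -358.9  176.7] F [ 0.1  0.9 -2. ] g 0.604 35.0
[-1.78549132  0.24870787 -0.57546257]
```

View pics/pour1.png

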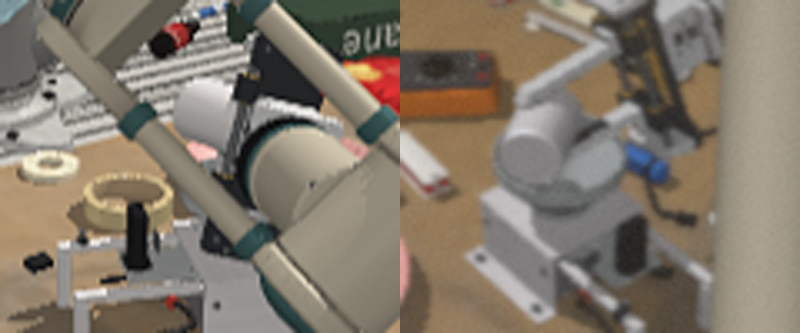

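The picture shows the cup lying level over the funnel (scene half, cup at (540,135), funnel at (560,170)) with its mouth inwards over the funnel. I continue the roll.

send_rows([
  [0, 0, 0, 0.034, 0.059, -0.015],
  [0, 0, 0, 0.068, 0.119, -0.029],
  [0, 0, 0, 0.103, 0.178, -0.044],
  [0, 0, 0, 0.137, 0.237, -0.058],
  [0, 0, 0, 0.171, 0.297, -0.073],
  [0, 0, 0, 0.205, 0.356, -0.087],
  [0, 0, 0, 0.24, 0.415, -0.102],
  [0, 0, 0, 0.274, 0.474, -0.117],
])

```text
clock: 11.3
tool_pos: [551.6, -359.2, 176.6]
ee_rot: [-1.866, 0.789, -0.737]
contact_force: [0.8, -0.0, -0.9]
gripper_width: 0.606
grip_force: 35.0
```

send_rows([
  [0, 0, 0, 0.043, 0.074, -0.018],
  [0, 0, 0, 0.086, 0.148, -0.036],
  [0, 0, 0, 0.128, 0.222, -0.055],
  [0, 0, 0, 0.171, 0.297, -0.073],
  [0, 0, 0, 0.214, 0.371, -0.091],
  [0, 0, 0, 0.257, 0.445, -0.109],
  [0, 0, 0, 0.299, 0.519, -0.128],
  [0, 0, 0, 0.342, 0.593, -0.146],
])

```text
clock: 12.1
tool_pos: [551.6, -359.2, 176.7]
ee_rot: [-2.867, 1.354, -1.816]
contact_force: [0.3, 0.3, -0.8]
gripper_width: 0.602
grip_force: 35.0
```

send_rows([
  [0, 0, 0, 0, 0, 0],
  [0, 0, 0, 0, 0, 0],
  [0, 0, 0, 0, 0, 0],
  [0, 0, 0, 0, 0, 0],
  [0, 0, 0, 0, 0, 0],
  [0, 0, 0, 0, 0, 0],
])

```text
clock: 12.7
tool_pos: [551.6, -359.8, 175.5]
ee_rot: [-2.864, 1.354, -1.813]
contact_force: [-0.0, -0.8, -1.4]
gripper_width: 0.603
grip_force: 35.0
```

Run:
```python
from h import *
s=st(); print(s['ee_rot'])
c=cap('wrist'); b=cap('scene')['img'][120:220,195:315]
save('pour2',np.hstack([cv2.resize(x,(400,333),interpolation=cv2.INTER_CUBIC) for x in(c['img'],b)]))
```

```text
t 12.7 q [-1.18   0.846  1.359  0.982  1.935  2.265] p [ 551.6 -359.8  175.5] F [-0.  -0.8 -1.4] g 0.603 35.0
[-2.86351932  1.35423487 -1.81324495]
```

View pics/pour2.png

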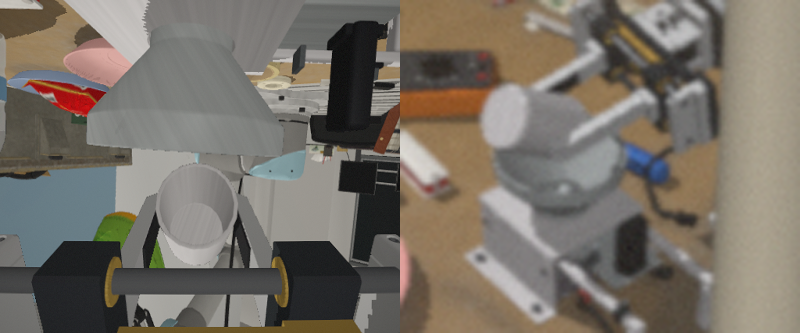

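The wrist half shows the cup (197,205) empty, and the scene half shows the cup inverted over the funnel with balls glinting at (565,188). I return and turn the cup upright.

send_rows([
  [0, 0, 0.02, 0, 0, 0],
  [0, 0, 0.05, 0, 0, 0],
  [0, 0, 0.075, -0.068, -0.119, 0.029],
  [0, 0, 0.08, -0.137, -0.237, 0.058],
  [0, 0, 0.08, -0.205, -0.356, 0.087],
  [0, 0, 0.08, -0.274, -0.474, 0.116],
  [0, 0, 0.08, -0.342, -0.593, 0.146],
  [0, 0, 0.08, -0.411, -0.711, 0.175],
])

```text
clock: 13.6
tool_pos: [551.5, -359.7, 257.2]
ee_rot: [-1.831, 0.648, -0.684]
contact_force: [-0.4, 0.6, -0.7]
gripper_width: 0.601
grip_force: 35.0
```

send_rows([
  [-0.005, 0.01, 0, -0.068, -0.119, 0.029],
  [-0.01, 0.02, 0, -0.137, -0.237, 0.058],
  [-0.016, 0.034, 0, -0.205, -0.356, 0.087],
  [-0.022, 0.048, 0, -0.274, -0.474, 0.116],
  [-0.028, 0.062, 0, -0.342, -0.593, 0.146],
  [-0.034, 0.076, 0, -0.411, -0.711, 0.175],
  [-0.04, 0.09, 0, -0.479, -0.83, 0.204],
  [-0.045, 0.1, 0, -0.548, -0.949, 0.233],
])

```text
clock: 14.4
tool_pos: [506.3, -259.0, 257.2]
ee_rot: [-1.801, -0.445, -0.421]
contact_force: [0.3, -0.3, -1.2]
gripper_width: 0.605
grip_force: 35.0
```

send_rows([
  [-0.005, 0.012, 0, -0.068, -0.119, 0.029],
  [-0.011, 0.026, 0, -0.137, -0.237, 0.058],
  [-0.017, 0.04, 0, -0.205, -0.356, 0.087],
  [-0.022, 0.052, 0, -0.274, -0.474, 0.116],
  [-0.028, 0.066, 0, -0.342, -0.593, 0.146],
  [-0.034, 0.078, 0, -0.411, -0.711, 0.175],
  [-0.04, 0.09, 0, -0.48, -0.831, 0.204],
  [-0.045, 0.1, 0, -0.49, -0.847, 0.208],
])

```text
clock: 15.2
tool_pos: [461.5, -159.4, 256.9]
ee_rot: [-2.641, -1.329, 0.536]
contact_force: [0.5, 0.3, -1.3]
gripper_width: 0.607
grip_force: 35.0
```

Run:
```python
from h import *
s=st(); print(s['ee_rot']); print(go((443,-111,150),toolR(60,45,-1)))
c=cap('scene'); P=cloud(c); m=(np.hypot(P[...,0]-542,P[...,1]+394)<50); print('funnel z',np.percentile(P[m][:,2],[1,5,10,25,50,90]))
v,u=np.where(m); a=slice(v.min(),v.max()); np.save('fun.npy',c['img'][v.min():v.max(),u.min():u.max()])
g=cv2.cvtColor(c['img'],cv2.COLOR_RGB2GRAY)[v.min():v.max(),u.min():u.max()]; print(g.shape); print(P[v.min():v.max():2,u.min():u.max():2,2].round().astype(int))
```

```text
t 15.2 q [-1.19   0.513  1.867  0.921  1.84  -0.857] p [ 461.5 -159.4  256.9] F [ 0.5  0.3 -1.3] g 0.607 35.0
[-2.64095046 -1.32945463  0.53576025]
(array([-0.0119,  0.0599, -0.1202]), array([-0.5492,  0.1956,  0.0553]))
funnel z [  0.88105679   3.03951241  64.63680162  76.1317906   92.41504492
 105.42733007]
(46, 29)
[[129 124 117 116 114 114 114 111 115 261 281 284 286 286 286]
 [122 118 116 112 109 110 108 109 108 255 279 281 284 280 280]
 [117 115 109 109 107 105 104 106 104 277 281 281 277 273 274]
 [113 108 106 104 103 100 100 276 275 278 275 274 274 270 267]
 [109 107  99  97  98  95 273 276 275 274 270 271 266 265 262]
 [106 102  98  95 271 273 274 272 270 266 266 262  96 247 255]
 [105 101 270 270 272 270 271 268 266 261  86  88  85  93 246]
 [104 269 270 270 268 266 264 261 259  79  84  83  85  90  96]
 [276 270 268 271 263 261 259  68  71  76  76  79  83  86 884]
 [270 266 265 265 262 263  74  73  74  76  67 134 133 126 127]
 [290 263 260 261 260 258 260 265 129 129 127 127 121 121 284]
 [288 290 291 884 254 257 257 261 263 120 120 120 103 281 281]
 [284 285 287 287 287 249 253 258 257 267  88 280 280 283 279]
 [281 282 284 283 283 284 284 281 277 278 277 277 281 277 275]
 [276 280 278 280 280 279 275 275 273 279 279 277 275 271 270]
 [274 275 276 276 273 272 272 274 274 276 275 269 268 266 263]
 [271 271 270 268 269 273 274 274 271 269 269 266 264  61  62]
 [265 265 266 270 271 271 272 269 267 264 262  66  60  62  61]
 [259 261 266 267 269 268 267 265 262 261  61  60  59  72  62]
 [258 258 258 260 260 260 262 257   3   3   1  74  74  71  60]
 [251 253 249 253 257 257 255   3  61  59  34  67  66  61  61]
 [247 249 246 245 243 236  52  -1  58  61  61  21  18  60  63]
 [243 242 241 239 236 227  43  30  31  22  59  62  62  12  59]]
```

send_rows([
  [-0.002, 0.01, 0, -0.13, 0.046, 0.013],
  [-0.004, 0.02, 0, -0.26, 0.092, 0.026],
  [-0.007, 0.034, -0.02, -0.39, 0.139, 0.039],
  [-0.009, 0.046, -0.05, -0.5, 0.178, 0.05],
  [-0.012, 0.06, -0.08, -0.549, 0.196, 0.055],
  [-0.012, 0.06, -0.11, -0.549, 0.196, 0.055],
  [-0.012, 0.06, -0.12, -0.549, 0.196, 0.055],
  [-0.012, 0.06, -0.12, -0.549, 0.196, 0.055],
])

```text
clock: 16.05
tool_pos: [449.8, -99.7, 135.7]
ee_rot: [-3.133, -0.787, 1.037]
contact_force: [-0.0, -0.1, -0.6]
gripper_width: 0.605
grip_force: 35.0
```

Run:
```python
from h import *
s=st(); print(go((443,-111,55.5),toolR(60,45,-1)))
# wrist view: rim plane of held cup
c=cap('wrist'); P=cloud(c).reshape(-1,3); q=P[(np.hypot(P[:,0]-443,P[:,1]+111)<29)&(P[:,2]>100)&(P[:,2]<200)]; print(len(q),'floor/rim z pct',np.percentile(q[:,2],[1,10,50,90,99]).round(1))
zt=np.percentile(q[:,2],99); t=q[q[:,2]>zt-8]; A=np.c_[t[:,:2]-[443,-111],np.ones(len(t))]
print('top plane fit',np.linalg.lstsq(A,t[:,2],rcond=None)[0].round(3),len(t))
f=q[np.hypot(q[:,0]-443,q[:,1]+111)<20]; f=f[f[:,2]<np.percentile(f[:,2],5)+6]; A=np.c_[f[:,:2]-[443,-111],np.ones(len(f))]; print('floor',np.linalg.lstsq(A,f[:,2],rcond=None)[0].round(3),len(f))
# funnel content from scene
c=cap('scene'); P=cloud(c); m=(np.hypot(P[...,0]-542,P[...,1]+393)<58)&(P[...,2]<145)&(P[...,2]>55)
v,u=np.where(m); print(v.min(),v.max(),u.min(),u.max()); print(P[148:185:2,225:265:2,2].round().astype(int))
```

```text
t 16.05 q [-0.979  0.297  2.011  0.715  1.325 -0.808] p [449.8 -99.7 135.7] F [-0.  -0.1 -0.6] g 0.605 35.0
(array([-0.0002,  0.0002, -0.0935]), array([-0.0046, -0.004 ,  0.0043]))
6718 floor/rim z pct [101.2 113.3 150.9 169.2 170.2]
top plane fit [-1.80000e-02 -1.70000e-02  1.67861e+02] 2236
floor [-1.10000e-02 -1.30000e-02  1.00269e+02] 4
153 186 225 261
[[ -1  -2   1   1   1  -1   3   4   3  -1   3   2  -1   4   0   0   0   1
   -2   1]
 [  1   0  -1  -2   3   2  -2   1  -1  -1  -2  -4   3  -2  -2   3  -2   3
    0   0]
 [  0  -2   0   1   3   2  -1   2   4  -1   2   0  -1  -3   1   3   1   1
    1  -1]
 [  3  -2   3  -2  -1 134 131 129 127 129 130 129 129 134  -1   0  -1  -1
  884   3]
 [  4  -1 135 130 127 125 125 121 121 121 122 121 123 123 128 131  -3   1
   -1   1]
 [  0 132 126 124 119 119 119 112 116 114 118 117 119 118 119 127 129  -1
    3   2]
 [133 124 118 116 114 114 112 112 111 110 108 112 114 113 114 118 120 126
    4   0]
 [124 121 114 115 109 110 109 103 104 103 106 109 104 110 109 113 117 122
  133 313]
 [117 115 110 109 106 101 101 103 100 102 101 104 102 103 104
[... 174 characters left out ...]
 105 110
  310 312]
 [110 104 100  95  95  87  87  87  85  84  86  88  91  91  95  97 104 298
  304 310]
 [132 106  98  93  90  86  84  80  80  80  82  82  86  89  91 295 294 300
  303 304]
 [123 133  98  92  83  83  79  78  75  77  75  79  83  86  90 298 298 297
  298 301]
 [ 66 257 249 131  84  83  74  75  67  74  73  68  76  82 133 294 298 299
  298 299]
 [253 256 255 252 241 130 132 129 134 133 133 130 129 127 286 291 295 298
  300 297]
 [250 253 255 256 251 241 233 221 124 127 122 126 124 122 287 284 290 296
  297 296]
 [249 246 251 251 251 250 241 229 219 115 114 109  98  71 269 285 286 289
  293 291]
 [242 240 237 246 248 247 247 238 231 221  79  74  70 267 267 272 285 288
  289 288]]
```

send_rows([
  [0, 0, -0.02, 0, 0, 0],
  [0, 0, -0.045, 0, 0, 0],
  [0, 0, -0.065, 0, 0, 0],
  [0, 0, -0.08, 0, 0, 0],
  [0, 0, -0.088, 0, 0, 0],
  [0, 0, -0.092, 0, 0, 0],
  [0, 0, -0.0935, 0, 0, 0],
  [0, 0, -0.0935, 0, 0, 0],
])

```text
clock: 16.95
tool_pos: [450.0, -100.3, 42.4]
ee_rot: [-3.137, -0.786, 1.04]
contact_force: [-0.6, -0.3, -1.0]
gripper_width: 0.603
grip_force: 35.0
```

Run:
```python
from h import *
s=st()
```

```text
t 16.95 q [-0.979  0.451  2.109  0.776  1.137 -0.991] p [ 450.  -100.3   42.4] F [-0.6 -0.3 -1. ] g 0.603 35.0
```

send_rows([
  [0, 0, -0.001, 0, 0, 0],
  [0, 0, -0.001, 0, 0, 0],
  [0, 0, -0.001, 0, 0, 0],
])

```text
clock: 17.25
tool_pos: [450.1, -100.0, 41.8]
ee_rot: [-3.138, -0.786, 1.041]
contact_force: [-1.4, -2.0, 6.0]
gripper_width: 0.607
grip_force: 35.0
```

send_rows([
  [0, 0, 0, 0, 0, 0],
  [0, 0, 0, 0, 0, 0],
  [0, 0, 0, 0, 0, 0],
  [0, 0, 0, 0, 0, 0],
  [0, 0, 0, 0, 0, 0],
  [0, 0, 0, 0, 0, 0],
  [0, 0, 0, 0, 0, 0],
  [0, 0, 0, 0, 0, 0],
], hand=1)

```text
clock: 18.05
tool_pos: [449.6, -99.8, 40.9]
ee_rot: [-3.136, -0.786, 1.04]
contact_force: [0.7, 0.7, 0.5]
gripper_width: 0.996
grip_force: 0.0
```

send_rows([
  [0, 0, 0.02, 0, 0, 0],
  [0, 0, 0.06, 0, 0, 0],
  [0, 0, 0.1, 0, 0, 0],
  [0, 0, 0.14, 0, 0, 0],
  [0, 0, 0.18, 0, 0, 0],
  [0, 0, 0.2, 0, 0, 0],
])

```text
clock: 18.65
tool_pos: [450.1, -100.2, 244.0]
ee_rot: [3.141, -0.784, 1.045]
contact_force: [-0.5, 0.5, -0.1]
gripper_width: 0.999
grip_force: 0.0
```

Run:
```python
from h import *; from kin import ik
s=st(); c=cap('wrist'); P=cloud(c); m=(np.hypot(P[...,0]-443,P[...,1]+111)<45)&(abs(P[...,2]-75)<3); t=P[m][:,:2]
A=np.c_[2*t,np.ones(len(t))]; k=np.linalg.lstsq(A,(t**2).sum(1),rcond=None)[0]; print('cup',len(t),k[:2],t.min(0),t.max(0))
# options for tab grip: tool down, closing along pull (az 154.7) or across (az 64.7)
f=np.array([-.904,.428,0]); T=np.array([541.7,-394,100])+102*f; print(T)
for h in (64.7,-25.3,154.7,-115.3):
  for k in (0,65):
    print(h,k,[x[0].round(2).tolist() for x in ik(T+f*k,toolR(h,0,1))])
```

```text
t 18.65 q [-0.979  0.163  1.859  0.689  1.54  -0.627] p [ 450.1 -100.2  244. ] F [-0.5  0.5 -0.1] g 0.999 0.0
cup 285 [ 443.71600746 -111.55467484] [ 414.84724002 -136.18281837] [472.49926748 -82.52467569]
[ 449.492 -350.344  100.   ]
64.7 0 []
64.7 65 []
-25.3 0 [[-0.78, 0.36, 1.7, 0.0, 1.07, -1.91]]
-25.3 65 [[-0.83, 0.28, 1.84, 0.0, 1.02, -1.96]]
154.7 0 [[-0.78, 0.36, 1.7, -0.0, 1.07, 1.23]]
154.7 65 [[-0.83, 0.28, 1.84, -0.0, 1.02, 1.18]]
-115.3 0 [[-0.78, 0.36, 1.7, 0.0, 1.07, -0.34]]
-115.3 65 [[-0.83, 0.28, 1.84, -0.0, 1.02, -0.39]]
```

The cup is standing at (443.7,-111.6), released. Next I go over the tab.

Run:
```python
from h import *; from kin import ik
s=telemetry.read_state(); R0=Ro.from_euler('xyz',s['ee_rot']); R1=toolR(154.7,0,1); G=np.array((440,-340,200.)); d,v=go(G,R1); print(d,v)
z=R0.as_matrix()[:,2]; g0=s['tool_pos']-18.8*z
for f in np.linspace(0,1,5): print([x[0].round(2).tolist() for x in ik(g0*(1-f)+G*f,Ro.from_rotvec(v*f)*R0)])
```

```text
[-0.0109 -0.2393 -0.0645] [-0.2508  0.8205 -1.4045]
[[-0.98, 0.16, 1.86, 0.69, 1.54, -0.63]]
[[-0.99, 0.12, 1.84, 0.6, 1.4, -0.23]]
[[-0.93, 0.11, 1.79, 0.44, 1.28, 0.23]]
[[-0.85, 0.16, 1.71, 0.22, 1.23, 0.74]]
[[-0.78, 0.26, 1.59, -0.0, 1.29, 1.23]]
```

send_rows([
  [-0.001, -0.022, 0, -0.023, 0.075, -0.128],
  [-0.002, -0.044, 0, -0.046, 0.149, -0.255],
  [-0.003, -0.065, 0, -0.068, 0.224, -0.383],
  [-0.004, -0.087, 0, -0.091, 0.298, -0.511],
  [-0.005, -0.109, 0, -0.114, 0.373, -0.638],
  [-0.006, -0.131, -0.01, -0.137, 0.448, -0.766],
  [-0.007, -0.152, -0.02, -0.16, 0.522, -0.894],
  [-0.008, -0.174, -0.03, -0.182, 0.597, -1.021],
], hand=0.1)

```text
clock: 19.5
tool_pos: [440.8, -274.0, 210.1]
ee_rot: [-3.013, -0.196, -0.08]
contact_force: [0.1, 0.4, -0.1]
gripper_width: 0.55
grip_force: 0.0
```

send_rows([
  [-0.001, -0.022, -0.01, -0.023, 0.075, -0.128],
  [-0.002, -0.044, -0.02, -0.046, 0.149, -0.255],
  [-0.003, -0.065, -0.034, -0.068, 0.224, -0.383],
  [-0.003, -0.065, -0.034, -0.068, 0.224, -0.383],
])

```text
clock: 19.9
tool_pos: [439.3, -339.1, 173.8]
ee_rot: [-3.135, 0.004, -0.446]
contact_force: [0.1, 1.0, -0.3]
gripper_width: 0.551
grip_force: 0.0
```

Run:
```python
from h import *
s=st(); print(s['ee_rot']); c=cap('wrist'); save('w3',c['img']); P=cloud(c); 
V=c['img'].max(2).astype(int); m=(np.hypot(P[...,0]-449,P[...,1]+350)<35)&(P[...,2]>108)&(P[...,2]<123); t=P[m]
print('tabtop',len(t),t.mean(0) if len(t) else 0, t.min(0),t.max(0))
for nm,z0,z1 in (('rail/dark60-80',66,82),):
  m=(V<70)&(np.hypot(P[...,0]-460,P[...,1]+310)<60)&(P[...,2]>z0)&(P[...,2]<z1); v,u=np.where(m); print(len(u)); 
  n,l,stt,cc=cv2.connectedComponentsWithStats(m.astype(np.uint8)); 
  for i in range(1,n):
    if stt[i,4]>5: print(stt[i],cc[i],P[l==i].mean(0).round(1),P[l==i].max(0).round(1))
m=(np.hypot(P[...,0]-542,P[...,1]+394)<58)&(P[...,2]<100); print('funnel',m.sum())
```

```text
t 19.9 q [-0.787  0.268  1.596  0.006  1.282  1.229] p [ 439.3 -339.1  173.8] F [ 0.1  1.  -0.3] g 0.551 0.0
[-3.13471174  0.00353792 -0.44612812]
tabtop 609 [ 449.81222488 -356.14219353  116.38186785] [ 437.57013321 -370.89260393  108.11731798] [ 459.89577224 -340.74063589  119.48031409]
337
[224 149  18   7  81] [232.55555556 151.40740741] [ 482.4 -340.9   74.4] [ 486.6 -333.1   77.4]
[247 164  28   9 184] [260.35869565 167.4673913 ] [ 456.3 -358.    71.5] [ 462.8 -345.    82. ]
[213 209  13   8  71] [219.4084507  211.64788732] [ 431.9 -299.9   68.8] [ 436.7 -292.5   75.5]
funnel 9222
```

View pics/w3.png

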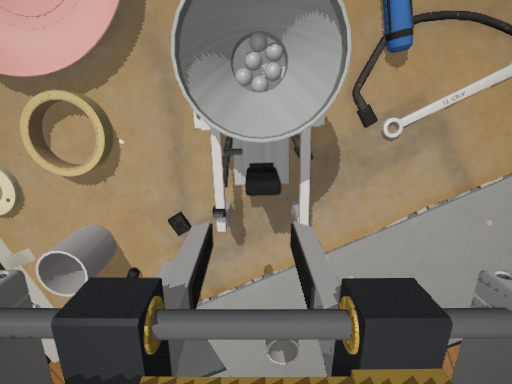

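The wrist view shows all six balls on the funnel floor around (260,62), the cup standing at (75,260), the tab at (263,180), the pointer fin at (232,152) and the mark fin at (220,212). I measure the fins more closely.

Run:
```python
from h import *
c=load('wrist'); P=cloud(c); g=cv2.cvtColor(c['img'],cv2.COLOR_RGB2GRAY)
print('cam',c['world_from_camera'][:3,3].round(),c['world_from_camera'][:3,2].round(2))
print(g[144:162,224:246]); print(g[203:222,210:230])
m=(np.hypot(P[...,0]-542,P[...,1]+394)<75)&(abs(P[...,2]-134)<2.5); t=P[m][:,:2]
A=np.c_[2*t,np.ones(len(t))]; k=np.linalg.lstsq(A,(t**2).sum(1),rcond=None)[0]; print('fun',k[:2],t.min(0),t.max(0))
# rails direction: bright pts at z~64
m=(abs(P[...,2]-64)<3)&(g>140)&(np.hypot(P[...,0]-450,P[...,1]+340)<110); v,u=np.where(m); 
for a,b in((210,224),(298,312)):
    k=(u>a)&(u<b)&(v>140); q=np.c_[u[k],v[k]].astype(np.float32); w=onplane(c,q,64)[:,:2].astype(np.float32); l=cv2.fitLine(w,cv2.DIST_HUBER,0,.01,.01).ravel(); print(k.sum(),l,np.degrees(np.arctan2(l[1],l[0])))
```

```text
cam [ 514. -378.  353.] [-0.26  0.13 -0.96]
[[ 82  45  58  61  58  51  37  39  87 126 127 127 130 127 127 126 124 123
  126 127 129 130]
 [ 82  43  54  56  52  44  36  53 101 129 127 127 129 129 127 124 124 122
  125 127 128 130]
 [ 68  43  49  56  52  44  30  49 100 128 126 126 130 127 125 125 125 123
  126 127 130 130]
 [ 43  44  52  52  50  44  30  51  98 124 126 127 130 128 126 126 124 124
  124 128 129 130]
 [ 49  56  58  52  52  48  44  51  83 105 107 104 105 103 103 102 100 101
  115 127 129 130]
 [ 49  57  54  48  48  45  49  49  49  52  52  42  42  43  42  40  39  55
   97 126 129 131]
 [ 43  42  44  42  46  46  48  48  48  48  50  52  52  53  55  55  53  61
   92 127 128 130]
 [ 58  56  57  58  58  56  57  63  62  60  62  65  65  65  67  66  68  68
   85 128 129 130]
 [ 65  65  66  66  68  64  66  66  65  64  65  65  64  64  64  64  66  69
   92 126 128 129]
 [ 66  65  65  67  65  65  64  64  66  65  64  63  64  63  66  64  64  72
  101 127 128 128]
 [ 75  70  70  70  69  66  55  70  67  72  89  88  89  89  88  87  85  89
  115 124 128 130]
 [ 76  70  70  67  63  55  53  83
[... 1778 characters left out ...]
 41  45  60  84  92
   84  83]
 [128 127 124 105  95  97  96  97  97 100 108 106 101  98 110  99  90  91
   84  84]
 [124 127 125 119 115 112 114 124 125 128 134 130 132 138 141 118  91  89
   82  85]
 [124 124 126 126 129 126 124 145 146 146 148 147 146 147 142 121  95  95
   84  86]
 [125 124 125 127 128 125 133 166 147 146 147 147 146 148 143 121  97 104
   85  85]
 [122 124 124 128 129 125 144 185 147 146 157 170 147 147 143 123 102 107
   84  86]]
fun [ 542.01175381 -396.54675404] [ 480.11354832 -458.90018563] [ 593.44287377 -334.79833108]
717 [ 9.0985286e-01 -4.1493109e-01  4.5992480e+02 -3.1216745e+02] -24.514975
744 [ 9.167993e-01 -3.993483e-01  4.205610e+02 -3.909350e+02] -23.537441
```

Run:
```python
from h import *
c=load('wrist'); 
for a in (-24,-25.3):
  e=np.array([np.cos(np.radians(a)),np.sin(np.radians(a)),0]); n=np.array([-e[1],e[0],0]); o=np.array([542,-396.5,0])
  w=onplane(c,[(236,154.05),(236,150.6),(218,213.9),(218,211.0)],76)
  print(a,((w-o)@e).round(1),((w-o)@n).round(1))
# row/col dependence: along-fin direction slope
w=onplane(c,[(226,153.8),(241,154.1)],76); print(np.degrees(np.arctan2(*(w[1]-w[0])[[1,0]])))
print(go((449,-354.5,98),toolR(155.5,0,1)))
```

```text
-24 [ -79.4  -76.1 -139.5 -136.4] [23.3 23.1 44.1 43.9]
-25.3 [ -79.9  -76.6 -140.5 -137.4] [21.5 21.4 40.9 40.8]
-116.7576555217586
(array([ 0.0103, -0.0165, -0.0955]), array([-0.009 ,  0.001 ,  0.0166]))
```

send_rows([
  [0.01, -0.0155, 0, -0.009, 0.001, 0.025],
  [0.01, -0.0155, -0.02, -0.009, 0.001, 0.025],
  [0.01, -0.0155, -0.045, -0.009, 0.001, 0.025],
  [0.01, -0.0155, -0.065, -0.009, 0.001, 0.025],
  [0.01, -0.0155, -0.08, -0.009, 0.001, 0.025],
  [0.01, -0.0155, -0.09, -0.009, 0.001, 0.025],
  [0.01, -0.0155, -0.094, -0.009, 0.001, 0.025],
  [0.01, -0.0155, -0.094, -0.009, 0.001, 0.025],
])

```text
clock: 20.75
tool_pos: [448.3, -354.0, 83.0]
ee_rot: [3.14, -0.004, -0.422]
contact_force: [1.0, 0.5, 0.5]
gripper_width: 0.551
grip_force: 0.0
```

Run:
```python
from h import *
s=st(); print(s['ee_rot']); c=cap('wrist'); P=cloud(c)
m=(np.hypot(P[...,0]-449,P[...,1]+355)<30)&(P[...,2]>112)&(P[...,2]<121)&(c['img'].max(2)<80); t=P[m]
print('tabtop',len(t),t.mean(0),cv2.minAreaRect(t[:,:2].astype(np.float32)))
```

```text
t 20.75 q [-0.79   0.362  1.701 -0.     1.074  1.203] p [ 448.3 -354.    83. ] F [1.  0.5 0.5] g 0.551 0.0
[ 3.13988046 -0.00363329 -0.42198456]
tabtop 1391 [ 450.5386768  -355.95824171  116.51142119] ((448.618896484375, -355.3152770996094), (54.47178649902344, 16.932270050048828), 64.95658874511719)
```

send_rows([
  [0, -0.001, -0.003, 0, 0, 0],
  [0, -0.001, -0.003, 0, 0, 0],
])

```text
clock: 21.0
tool_pos: [448.8, -355.7, 80.4]
ee_rot: [3.139, -0.005, -0.422]
contact_force: [-0.1, 1.0, -0.5]
gripper_width: 0.552
grip_force: 0.0
```

send_rows([
  [0, 0, 0, 0, 0, 0],
  [0, 0, 0, 0, 0, 0],
  [0, 0, 0, 0, 0, 0],
  [0, 0, 0, 0, 0, 0],
  [0, 0, 0, 0, 0, 0],
  [0, 0, 0, 0, 0, 0],
  [0, 0, 0, 0, 0, 0],
  [0, 0, 0, 0, 0, 0],
], hand=-1, grip_force=50)

```text
clock: 21.8
tool_pos: [449.2, -354.2, 80.1]
ee_rot: [3.142, -0.004, -0.423]
contact_force: [2.3, 4.9, 2.0]
gripper_width: 0.316
grip_force: 50.0
```

Gripped (30 mm). I pull most of the way, then measure.

send_rows([
  [-0.007, 0.003, 0, 0, 0, 0],
  [-0.014, 0.006, 0, 0, 0, 0],
  [-0.021, 0.0093, 0, 0, 0, 0],
  [-0.028, 0.0125, 0, 0, 0, 0],
  [-0.035, 0.0156, 0, 0, 0, 0],
  [-0.042, 0.0187, 0, 0, 0, 0],
  [-0.049, 0.0218, 0, 0, 0, 0],
  [-0.052, 0.0231, 0, 0, 0, 0],
])

```text
clock: 22.6
tool_pos: [399.1, -332.1, 80.1]
ee_rot: [3.141, -0.009, -0.423]
contact_force: [9.9, 3.1, -3.7]
gripper_width: 0.318
grip_force: 50.0
```

send_rows([
  [0, 0, 0, 0, 0, 0],
  [0, 0, 0, 0, 0, 0],
  [0, 0, 0, 0, 0, 0],
])

```text
clock: 22.9
tool_pos: [399.4, -332.3, 80.0]
ee_rot: [3.141, -0.009, -0.423]
contact_force: [9.9, 2.5, -2.4]
gripper_width: 0.315
grip_force: 50.0
```

Run:
```python
from h import *
s=st(); c=cap('wrist'); P=cloud(c); V=c['img'].max(2).astype(int); cap('side'); cap('scene')
a=np.radians(-24); e=np.array([np.cos(a),np.sin(a),0]); n=np.array([-e[1],e[0],0]); o=np.array([542,-396.5,0])
H=np.stack([(P-o)@e,(P-o)@n,P[...,2]],-1)
for nm in('wrist','side','scene'):
  c=load(nm); P=cloud(c); V=c['img'].max(2).astype(int); H=np.stack([(P-o)@e,(P-o)@n,P[...,2]],-1)
  m=(V<90)&(H[...,0]>-165)&(H[...,0]<-110)&(H[...,1]>12)&(H[...,1]<58)&(H[...,2]>58)&(H[...,2]<82)
  k,l,q,cc=cv2.connectedComponentsWithStats(m.astype(np.uint8))
  for i in range(1,k):
    if q[i,4]>4: print(nm,q[i],H[l==i].min(0).round(1),H[l==i].max(0).round(1),H[l==i].mean(0).round(1))
c=load('scene'); P=cloud(c); m=np.hypot(P[...,0]-542,P[...,1]+394)<20; print(np.percentile(P[m][:,2],[5,20,50]).round())
```

```text
t 22.9 q [-0.83   0.294  1.82   0.004  1.02   1.162] p [ 399.4 -332.3   80. ] F [ 9.9  2.5 -2.4] g 0.315 50.0
wrist [194 161   1   5   5] [-112.8   38.2   60.5] [-110.1   38.4   61.6] [-111.5   38.3   61.1]
wrist [196 191  29   9 143] [-133.9   17.8   60.2] [-130.    38.4   77.4] [-130.6   26.3   70. ]
wrist [177 199  21  16 201] [-148.3   35.6   59. ] [-134.    50.9   76.4] [-139.9   43.    69. ]
wrist [229 217   5  12  30] [-157.7   12.    61.7] [-149.5   15.5   80.5] [-150.9   13.2   71.9]
side [258 221   2   6  10] [-136.5   19.4   64.2] [-133.    31.6   76.9] [-134.8   24.    71.3]
scene [261 206   5   4  14] [-136.2   25.5   58.8] [-131.3   39.4   74.4] [-134.3   32.7   68.1]
scene [272 208   4   5  10] [-164.1   12.5   63.4] [-155.7   18.    78.2] [-161.8   15.7   69.6]
scene [259 211   5   6  18] [-147.8   43.9   58.5] [-142.1   57.5   72.8] [-144.4   50.7   65. ]
[0. 1. 2.]
```

Run:
```python
from h import *
c=load('wrist'); g=cv2.cvtColor(c['img'],cv2.COLOR_RGB2GRAY); print(g[186:206,198:228:2]); print(g[194:222,174:200:2])
P=cloud(c); a=np.radians(-24); e=np.array([np.cos(a),np.sin(a),0]); n=np.array([-e[1],e[0],0]); o=np.array([542,-396.5,0]); H=np.stack([(P-o)@e,(P-o)@n,P[...,2]],-1)
for u in (206,212,218): print('ptr',u,[(v,*H[v,u].round(1).tolist()) for v in range(189,203)])
for u in (182,187,192): print('mark',u,[(v,*H[v,u].round(1).tolist()) for v in range(196,218)])
```

```text
[[139 139 142 144 144 147 145 177 179 182 179 178 175 176 180]
 [135 139 143 145 146 148 145 177 179 182 181 177 175 176 181]
 [136 139 142 145 147 148 143 176 178 180 180 179 175 175 180]
 [138 133 136 137 136 138 133 165 169 172 167 158 158 169 180]
 [134 104 105 106 107 105 102 125 129 132 123 100 105 142 180]
 [114  66  65  67  66  66  66  66  67  66  66  65  66 112 179]
 [ 75  66  66  66  67  67  67  68  65  66  67  67  67 111 179]
 [ 66  66  65  66  66  66  68  67  67  65  68  65  63  98 179]
 [ 66  67  67  69  68  68  66  68  67  68  67  67  63  72 165]
 [ 78  79  79  83  85  85  87  86  86  85  85  85  74  74 147]
 [ 94  95  94  97  99  99 101  99 101 100 100 102  87  86 138]
 [100  99  99  99  99 100  99  99  99  99 100  98  89  97 129]
 [ 99  98  99 100  98  97  99  98  98  96  98  98  88 117 128]
 [ 98  97  97  96  97  96  97  94  97  97  97  96  86 123 128]
 [ 96  96  96  95  93  95  94  92  94  93  94  96  97 125 129]
 [127 127 126 119  94  91  91 108 111 111 112 113 115 124 128]
 [148 150 149 140  93  86  88 119 128 130 130 126 126 124 129]
 [150 148 145 123  93  84  87
[... 3971 characters left out ...]
4, 42.3, 75.3), (215, -143.7, 42.1, 76.3), (216, -148.6, 44.7, 65.3), (217, -149.5, 44.9, 64.9)]
mark 192 [(196, -134.5, 40.7, 63.3), (197, -135.1, 40.7, 63.7), (198, -135.8, 40.7, 63.6), (199, -136.4, 40.7, 64.0), (200, -137.2, 40.7, 64.0), (201, -137.3, 40.3, 66.0), (202, -137.6, 40.1, 67.3), (203, -138.1, 40.0, 67.9), (204, -139.0, 40.2, 67.3), (205, -139.4, 40.0, 68.4), (206, -74.5, -0.9, 260.3), (207, -139.6, 39.4, 71.9), (208, -140.2, 39.3, 72.3), (209, -141.2, 39.5, 71.6), (210, -141.3, 39.2, 73.2), (211, -142.6, 39.6, 71.7), (212, -143.0, 39.4, 72.5), (213, -143.5, 39.4, 73.1), (214, -146.3, 40.6, 67.5), (215, -147.9, 41.1, 65.3), (216, -149.1, 41.4, 64.1), (217, -149.9, 41.5, 64.0)]
```

The pointer's faces lie at x = -130.5 to -134.1 and the mark's at -140.0 to -143.8, so 9.6 mm remain.

send_rows([
  [-0.004, 0.0018, 0, 0, 0, 0],
  [-0.0075, 0.0033, 0, 0, 0, 0],
  [-0.0088, 0.0039, 0, 0, 0, 0],
  [-0.0088, 0.0039, 0, 0, 0, 0],
  [-0.0088, 0.0039, 0, 0, 0, 0],
  [-0.0088, 0.0039, 0, 0, 0, 0],
  [-0.0088, 0.0039, 0, 0, 0, 0],
  [-0.0088, 0.0039, 0, 0, 0, 0],
])

```text
clock: 23.85
tool_pos: [390.9, -328.5, 80.0]
ee_rot: [3.141, -0.009, -0.423]
contact_force: [10.3, 2.2, -3.0]
gripper_width: 0.314
grip_force: 50.0
```

Run:
```python
from h import *
s=st(); o=np.array([542,-396.5,0]); a=np.radians(-24); e=np.array([np.cos(a),np.sin(a),0]); n=np.array([-e[1],e[0],0])
c=cap('wrist'); P=cloud(c); H=np.stack([(P-o)@e,(P-o)@n,P[...,2]],-1)
for nm,y0,y1 in(('ptr',20,31),('mark',42,47)):
    m=(H[...,0]>-165)&(H[...,0]<-110)&(H[...,1]>y0)&(H[...,1]<y1)&(H[...,2]>75)&(H[...,2]<79)&(c['img'].max(2)<125); print(nm,m.sum(),np.percentile(H[m][:,0],[3,50,97]).round(1))
for nm in('scene','side'):
  c=cap(nm); P=cloud(c); m=np.hypot(P[...,0]-542,P[...,1]+394)<20; print(nm,m.sum(),np.percentile(P[m][:,2],[5,20,50,80]).round())
  q=P[(abs((P-o)@e)<50)&(abs((P-o)@n)<50)&(P[...,2]<62)]; print(len(q),np.percentile(q[:,2],[5,50,95]).round() if len(q) else 0)
  h=np.stack([(P-o)@e,(P-o)@n,P[...,2]],-1)
  m=(c['img'].max(2)<90)&(h[...,0]>-165)&(h[...,0]<-110)&(h[...,1]>12)&(h[...,1]<60)&(h[...,2]>66)&(h[...,2]<82)
  k,l,qq,cc=cv2.connectedComponentsWithStats(m.astype(np.uint8))
  for i in range(1,k): print(qq[i,4],h[l==i].mean(0).round(1))
```

```text
t 23.85 q [-0.838  0.281  1.839  0.004  1.013  1.154] p [ 390.9 -328.5   80. ] F [10.3  2.2 -3. ] g 0.314 50.0
ptr 105 [-143.4 -141.4 -139.5]
mark 40 [-143.2 -141.5 -139.8]
scene 6 [ 1.  1.  4. 66.]
56 [-0. 14. 33.]
16 [-144.    39.7   69.7]Traceback (most recent call last):
  File "<stdin>", line 7, in <module>
    return _quantile_unchecked(
        a, q, axis, out, overwrite_input, method, keepdims, weights)
    return _ureduce(a,
                    func=_quantile_ureduce_func,
    ...<5 lines>...
                    overwrite_input=overwrite_input,
                    method=method)
    r = func(a, **kwargs)
    result = _quantile(arr,
                       quantiles=q,
    ...<2 lines>...
                       out=out,
                       weights=wgt)
    slices_having_nans = np.isnan(arr[-1, ...])
                                  ~~~^^^^^^^^^
IndexError: index -1 is out of bounds for axis 0 with size 0
```

Run:
```python
from h import *
st(); o=np.array([542,-396.5,0])
for n in('wrist','scene'):
  c=load(n); P=cloud(c); d=np.hypot(P[...,0]-o[0],P[...,1]-o[1])
  m=(d<22)&(P[...,2]<110); print(n,'inside column',m.sum(), np.histogram(P[m][:,2],bins=[-10,8,20,36,50,58,66,80,110])[0])
c=load('wrist'); P=cloud(c); d=np.hypot(P[...,0]-o[0],P[...,1]-o[1])
m=(d<24)&(P[...,2]>55)&(P[...,2]<85); print(P[m].mean(0) if m.sum() else 0, np.hypot(*(P[m][:,:2]-o[:2]).T).round()[:40])
```

```text
t 24.0 q [-0.838  0.281  1.839  0.004  1.013  1.154] p [ 390.9 -328.6   80.1] F [10.   1.9 -2. ] g 0.318 50.0
wrist inside column 0 [0 0 0 0 0 0 0 0]
scene inside column 33 [ 4  0  0  0  0  4 18  7]
0 []
```

Run:
```python
from h import *
c=cap('scene'); P=cloud(c); g=cv2.cvtColor(c['img'],cv2.COLOR_RGB2GRAY)
d=np.hypot(P[...,0]-543,P[...,1]+391.5)
sl=(slice(166,182),slice(228,258,2)); print(P[sl][...,2].round().astype(int)); print(d[sl].round().astype(int)); print(g[sl])
```

```text
[[109 109 102 101  99  97  98  97  97  96  97 100 101 104 110]
 [108 103 100  96  98  93  96  92  94  96  93  96  99 103 106]
 [107 103  98  99  95  92  88  90  90  90  90  93  93 100 105]
 [104  99  99  95  93  92  89  86  90  89  90  94  96 100 102]
 [104 102  95  91  88  89  88  83  84  88  89  91  95  96 101]
 [106 100  90  92  86  88  84  81  83  85  87  89  90  96 101]
 [102  96  94  88  84  82  83  82  83  84  85  86  89  93  99]
 [103  94  93  86  85  81  80  75 884  81  83  82  89  93  98]
 [133  98  91  85  81  79  80  71  79  75  82  80  90 221 133]
 [131 133  87  82  80  75  73  72  71  74  78  80 220 217 220]
 [125 132 134  80  74  69  69  65  69  68  73  82 218 219 221]
 [122 127 132 133 132  65  65  35  30  64 132 219 220 221 220]
 [117 123 128 128 130 129 133 133 134 133 218 219 216 219 220]
 [ 73 115 123 127 127 128 130 129 128 128 216 218 219 219 219]
 [ 68  71 117 120 123 125 122 126 123 126 212 215 219 219 218]
 [ 70  72  69 114 117 120 121 121 120 119 204 217 219 219 219]]
[[ 52  46  47  43  42  42  39  39  39  42  43  42  45  47  48]
 [ 50  47  45  44  38  41  3
[... 1226 characters left out ...]
8 159]
 [100 101 108 111 116 120 129 136 143 153 157 158 159 159 157]
 [100 101 106 111 115 122 128 137 141 151 157 159 160 157 157]
 [111 103 106 111 116 119 125 130 131 146 155 158 159 152 147]
 [122 109 103 107 116 115 114 116 116 119 147 159 151 123 114]
 [117 129 110 109 110 106 108 111 110 108 126 147 120  75  74]
 [113 124 127 118 108 107 112 108 103 108 110 110  79  53  55]
 [128 112 118 132 124 116 119 115 107 119 103  68  58  55  52]
 [158 120 107 119 121 122 128 136 129 123  92  57  57  57  52]
 [187 148 107 108 109 114 119 122 118 116  87  57  58  58  50]
 [193 181 135 111 107 111 111 111 109 110  86  51  56  61  54]
 [194 194 175 114  95 103 107 105 102 101  93  56  57  65  54]]
```

Run:
```python
from h import *
st(); print(workorder.sign_off())
```

```text
t 24.05 q [-0.838  0.281  1.839  0.004  1.013  1.154] p [ 390.9 -328.6   80.1] F [11.   3.3 -2.9] g 0.311 50.0
the job is handed in; nothing more can be done
None
```

I handed the job in at 24 s, and sign-off returned no verdict: the cup stands upright and released, and the gate is held at the mark within about 0.1 mm as measured, but I saw no balls left in the visible part of the funnel and could not see into the bin to confirm that all six dropped.

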